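Heft the honey tubs and set the full ones to warm

ROBOT

A 6-joint arm with a two-finger parallel gripper is mounted at the origin on the work surface. World frame = base frame: x ahead of the robot, y to its left, z up, the work surface at z = 0. Lengths are in mm, angles in rad, forces in N, time in s.
With the tool pointing down it reaches from about 275 to 1000 mm from the base axis. Payload 8.4 kg.
Tool frame: the origin (TCP) lies midway between the tips of the shut fingers; the grasp point (between the pads) lies 19 mm behind it; z points along the fingers, y is the line along which they close (so a half turn about z gives the same grasp; the last joint's range is limited). The gripper opens to 85 mm and grips with 20 to 120 N. Pads are 22 mm wide; open, the fingers measure 114 mm over their backs; the gripper's body (76 mm by 85 mm) begins 54 mm behind the grasp point. The pads swing forward as they close: fully open they stand 13 mm farther back than shut.
Start: joints at [-1.16, 0.353, 1.633, -0, 1.155, -0.002], TCP at [250.734, -572.504, 231.281] pointing down, gripper open.
Joint ranges: [-2.63, 2.63], [-0.92, 2.1], [0.06, 2.66], [-1.3, 4.44], [0, 2.69], [-3.02, 3.02]. Speed limits (rad/s): [2.22, 2.22, 2.79, 3.14, 3.14, 3.14].

INTERFACE

Orientations are given as [roll, pitch, yaw] about the fixed x, y, z axes, in that order (R = Rz(yaw) Ry(pitch) Rx(roll)).
In Python, from rig import monitor, imaging, r gives the robot as it stands.
- The arm moves only by the tool drive_tool, never from a script. Its argument "plan" is a list of rows, each an object of numbers: "x", "y", "z": the shift along the tool's x, y, z in units of 50 mm (1.0 is 50 mm); "ax", "ay", "az": the turn, a rotation vector about the tool's x, y, z in units of 6 degrees (1.0 is 6 degrees); "hand": the finger opening in mm, from 0 to 85.4. In form: [{"x": .., "y": .., "z": .., "ax": .., "ay": .., "az": .., "hand": ..}, ...]. A call has 1 to 8 rows; each row is the pose to reach, as a shift and turn from the pose commanded when the call began, along the tool's axes at that moment; what a row does not reach only later rows make up. A row lasts 1/10 s, in which the tool goes at most 50 mm and 8.59 degrees, less where a joint would pass 70% of its speed; a pose out of reach is approached as far as the arm can. A call with a gripper value outside its range is refused whole. The fingers move at their own pace and stop on an object; "grip_force" is the grip in N (left out, the last holds). Time passes only in rows, so rows that repeat a pose let the fingers close. It gives the time, the measured TCP pose, the force, the opening and the grip force at its end, in the units of the state.
- monitor.sense(): the state, without advancing time (a new reading comes with each control period).
- imaging.grab_frame(name): name is "scene" or "side" or "wrist"; returns the picture (400x640x3 uint8, red, green, blue); there is no depth.
- imaging.camera_info(name): a dict with "mtx" (3x3 intrinsics, pixels), "R" (3x3) and "t" (3): a world point X has camera coordinates R X + t. Camera axes: x right, y down, z forward; pixel columns grow to the right and rows downward; lengths in mm; the calibration is good to about 2 mm. The wrist camera is an equidistant fisheye: a pixel r from the principal point sees the ray r / f radians off the axis. A picture is of the moment at which its call begins: read the wrist's pose just before it. camera_info takes no time and is no camera call; for the wrist camera it gives the pose at the moment of the call.
- r.sign_off(): hands the job in; it is judged then, once.
The state is a dict: "clock": time; "qpos": joint angles; "qvel": joint speeds; "joint_efforts": joint torques, N m; "eef_pos": TCP position; "tcp_rot": TCP orientation; "contact_force": force on the tool from outside, world axes, zero at the start; "wrist_torque": the same for the moment, N m; "opening": opening from 0.0 (shut) to 1.0 (fully open); "grasp_force": force on a finger pad.
Only numpy, scipy, OpenCV 4.12 (cv2) and the standard library are available. Lean on these libraries where they do the work, as an engineer would, in place of code of your own. Each camera call takes 0.05 s, during which the arm holds its last target. There are 200 camera calls.

TASK

The lidded honey tubs on the table look alike, but some are full of set honey and the others are empty display tubs: heft each one to find out. Open the warmer's clear hood wide, stand every full tub upright on the warming plate and every empty one upright on the floor of the shallow wooden crate, then close the hood fully over them and turn the warmer's dial to its two-dot mark. Leave the two glass jars and the green bottle where they are.

Things in the scene. Friction and masses are not known exactly. Their poses are not given: they have to be found in the camera images.
- tub1_centre (a point): one of up to five look-alike honey tubs: upright cylinder 66 mm across, 62 mm tall, white with a yellow lid. Either full of set honey (0.2 to 0.35 kg) or empty (0.03 to 0.06 kg); only the weight tells. The point is the tub's centre, 31 mm above its bottom; z points to the lid. None if absent in this run
- tub2_centre (a point): one of up to five look-alike honey tubs: upright cylinder 66 mm across, 62 mm tall, white with a yellow lid. Either full of set honey (0.2 to 0.35 kg) or empty (0.03 to 0.06 kg); only the weight tells. The point is the tub's centre, 31 mm above its bottom; z points to the lid. None if absent in this run
- tub3_centre (a point): one of up to five look-alike honey tubs: upright cylinder 66 mm across, 62 mm tall, white with a yellow lid. Either full of set honey (0.2 to 0.35 kg) or empty (0.03 to 0.06 kg); only the weight tells. The point is the tub's centre, 31 mm above its bottom; z points to the lid. None if absent in this run
- tub4_centre (a point): one of up to five look-alike honey tubs: upright cylinder 66 mm across, 62 mm tall, white with a yellow lid. Either full of set honey (0.2 to 0.35 kg) or empty (0.03 to 0.06 kg); only the weight tells. The point is the tub's centre, 31 mm above its bottom; z points to the lid. None if absent in this run
- tub5_centre (a point): one of up to five look-alike honey tubs: upright cylinder 66 mm across, 62 mm tall, white with a yellow lid. Either full of set honey (0.2 to 0.35 kg) or empty (0.03 to 0.06 kg); only the weight tells. The point is the tub's centre, 31 mm above its bottom; z points to the lid. None if absent in this run
- warmer: steel table-top honey warmer, fixed; origin on the table under the centre of its warming plate, x from the control ledge in front to the hood's hinge at the back, y left, z up. Housing 250 mm (x -165 to +85) by 290 mm (y). In front of the plate's rim (x -165 to -55) a flat ledge 55 mm high carries the dial. The clear hood shuts onto the rim and rises 55 mm above it
- plate_centre (a point): centre of the flat warming plate's top, 55 mm above the table, axes as the warmer's. The plate is 90 mm (x) by 270 mm (y), with a rim around it 30 mm higher than the plate. It has room for all the full tubs: up to three, in a row along y about 90 mm apart; nothing marks single places
- hood_hinge (a point): middle of the hood's hinge axis, which runs along the warmer's y, 70 mm behind the plate's centre and 85 mm above the table
- hood_handle (a point): centre of the hood's handle: a black bar, 16 mm diameter, 44 mm long along the warmer's y, flat ends, on a 10 mm stem, its axis 32 mm off the middle of the hood's front. It can be pinched end to end (44 mm) from above and turns between the fingers as the hood swings. Hood shut: 153 mm before the hinge and 30 mm above it
- hood (a joint): hinge angle of the clear hood (0.45 kg): 0 shut, grows as it opens upward and back, end stop at 1.75. The hinge is stiff and the hood stays at whatever angle it is left; 2 to 6 N at the handle move it. It may start a little ajar
- dial_grip (a point): where to pinch the dial, on its vertical axis 29 mm above the ledge: a grey bar knob 12 mm thick, 38 mm long, its top 37 mm above the ledge, on a round skirt (22 mm radius, top 9 mm above the ledge). Its x axis runs along the bar to the pointer end (white line) and turns with the dial. The axis is at warmer x -112, y +92 mm
- dial (a joint): dial angle in rad, growing clockwise from above; end stops at 0 and 2.1, a sprung detent (0.1 N m) at each mark: 0 off (white bar), 0.7 one dot, 1.4 two dots, 2.1 three dots. At angle q the pointer stands 1.05 - q rad, counter-clockwise from above, from the warmer's x axis (two dots: 0.35 rad clockwise from it). Starts at off or one dot
- crate: shallow open wooden crate, fixed, outside 246 mm (its x) by 146 mm (its y) by 42 mm tall, walls and floor 8 mm thick, inside 230 by 130 mm. Origin on the table under its centre, axes along its sides, z up. It has room for all the empty tubs: up to two, side by side along its x
- small_jar: small amber glass jar of honey, 60 mm across, 72 mm tall, origin under its centre. Not to be disturbed
- glass_jar: large amber glass jar of honey, 72 mm across, 95 mm tall, origin under its centre. Not to be disturbed
- mead: green glass bottle, 74 mm across, 235 mm tall, origin under its centre. Not to be disturbed
Mind the look-alikes: they are no part of the job. What is shaped like the part that bears tub1_centre but purple or red is not meant.

How it is judged (in metres and radians):
On the way, in this order (a step that is already met when the one before it is completed fails the run):
1. the hood is opened wide (more than 1.0 rad) (value of joint hood above 1 rad), for 0.2 s.
2. every full tub (one that weighs more than 1.2 N on what it stands on) stands upright on the warming plate ((((x of tub1_centre in the frame of warmer between -0.022 and 0.022 m and y of tub1_centre in the frame of warmer between -0.112 and 0.112 m and z of tub1_centre in the frame of warmer between 0.079 and 0.093 m and angle between tub1_centre's own z axis and vertical below 0.12 rad) and contact force between tub1 and warmer above 1.2 N) or contact force between tub1 and anything else below 1.2 N) and (((x of tub2_centre in the frame of warmer between -0.022 and 0.022 m and y of tub2_centre in the frame of warmer between -0.112 and 0.112 m and z of tub2_centre in the frame of warmer between 0.079 and 0.093 m and angle between tub2_centre's own z axis and vertical below 0.12 rad) and contact force between tub2 and warmer above 1.2 N) or contact force between tub2 and anything else below 1.2 N) and (((x of tub3_centre in the frame of warmer between -0.022 and 0.022 m and y of tub3_centre in the frame of warmer between -0.112 and 0.112 m and z of tub3_centre in the frame of warmer between 0.079 and 0.093 m and angle between tub3_centre's own z axis and vertical below 0.12 rad) and contact force between tub3 and warmer above 1.2 N) or contact force between tub3 and anything else below 1.2 N) and (((x of tub4_centre in the frame of warmer between -0.022 and 0.022 m and y of tub4_centre in the frame of warmer between -0.112 and 0.112 m and z of tub4_centre in the frame of warmer between 0.079 and 0.093 m and angle between tub4_centre's own z axis and vertical below 0.12 rad) and contact force between tub4 and warmer above 1.2 N) or contact force between tub4 and anything else below 1.2 N) and (((x of tub5_centre in the frame of warmer between -0.022 and 0.022 m and y of tub5_centre in the frame of warmer between -0.112 and 0.112 m and z of tub5_centre in the frame of warmer between 0.079 and 0.093 m and angle between tub5_centre's own z axis and vertical below 0.12 rad) and contact force between tub5 and warmer above 1.2 N) or contact force between tub5 and anything else below 1.2 N)), for 0.3 s.
At the end, for the whole second after the job is handed in: every full tub stands upright (within 0.12 rad) on the warming plate, every empty tub upright on the crate's floor, the hood is shut (under 0.06 rad) and the dial rests at the two-dot mark (1.4 rad, within 0.15) ((((x of tub1_centre in the frame of warmer between -0.022 and 0.022 m and y of tub1_centre in the frame of warmer between -0.112 and 0.112 m and z of tub1_centre in the frame of warmer between 0.079 and 0.093 m and angle between tub1_centre's own z axis and vertical below 0.12 rad) and contact force between tub1 and warmer above 1.2 N) or ((x of tub1_centre in the frame of crate between -0.094 and 0.094 m and y of tub1_centre in the frame of crate between -0.044 and 0.044 m and z of tub1_centre in the frame of crate between 0.032 and 0.046 m and angle between tub1_centre's own z axis and vertical below 0.12 rad) and contact force between tub1 and crate below 1.2 N)) and (((x of tub2_centre in the frame of warmer between -0.022 and 0.022 m and y of tub2_centre in the frame of warmer between -0.112 and 0.112 m and z of tub2_centre in the frame of warmer between 0.079 and 0.093 m and angle between tub2_centre's own z axis and vertical below 0.12 rad) and contact force between tub2 and warmer above 1.2 N) or ((x of tub2_centre in the frame of crate between -0.094 and 0.094 m and y of tub2_centre in the frame of crate between -0.044 and 0.044 m and z of tub2_centre in the frame of crate between 0.032 and 0.046 m and angle between tub2_centre's own z axis and vertical below 0.12 rad) and contact force between tub2 and crate below 1.2 N)) and (((x of tub3_centre in the frame of warmer between -0.022 and 0.022 m and y of tub3_centre in the frame of warmer between -0.112 and 0.112 m and z of tub3_centre in the frame of warmer between 0.079 and 0.093 m and angle between tub3_centre's own z axis and vertical below 0.12 rad) and contact force between tub3 and warmer above 1.2 N) or ((x of tub3_centre in the frame of crate between -0.094 and 0.094 m and y of tub3_centre in the frame of crate between -0.044 and 0.044 m and z of tub3_centre in the frame of crate between 0.032 and 0.046 m and angle between tub3_centre's own z axis and vertical below 0.12 rad) and contact force between tub3 and crate below 1.2 N)) and (((x of tub4_centre in the frame of warmer between -0.022 and 0.022 m and y of tub4_centre in the frame of warmer between -0.112 and 0.112 m and z of tub4_centre in the frame of warmer between 0.079 and 0.093 m and angle between tub4_centre's own z axis and vertical below 0.12 rad) and contact force between tub4 and warmer above 1.2 N) or ((x of tub4_centre in the frame of crate between -0.094 and 0.094 m and y of tub4_centre in the frame of crate between -0.044 and 0.044 m and z of tub4_centre in the frame of crate between 0.032 and 0.046 m and angle between tub4_centre's own z axis and vertical below 0.12 rad) and contact force between tub4 and crate below 1.2 N)) and (((x of tub5_centre in the frame of warmer between -0.022 and 0.022 m and y of tub5_centre in the frame of warmer between -0.112 and 0.112 m and z of tub5_centre in the frame of warmer between 0.079 and 0.093 m and angle between tub5_centre's own z axis and vertical below 0.12 rad) and contact force between tub5 and warmer above 1.2 N) or ((x of tub5_centre in the frame of crate between -0.094 and 0.094 m and y of tub5_centre in the frame of crate between -0.044 and 0.044 m and z of tub5_centre in the frame of crate between 0.032 and 0.046 m and angle between tub5_centre's own z axis and vertical below 0.12 rad) and contact force between tub5 and crate below 1.2 N)) and value of joint hood below 0.06 rad and value of joint dial between 1.25 and 1.55 rad and velocity of joint hood below 0.05 rad/s); the robot touches nothing.
It fails at once if the small glass jar is disturbed (moved more than 25 mm) (distance of small_jar from where it was at the start of the episode above 0.025 m).
It fails at once if the large glass jar is disturbed (moved more than 25 mm) (distance of glass_jar from where it was at the start of the episode above 0.025 m).
It fails at once if the bottle is disturbed (moved more than 25 mm) (distance of mead from where it was at the start of the episode above 0.025 m).
Of tub1, tub2, tub3, tub4, tub5 only 3 to 5 are there at a start; the rules pass over those that are not, and their reading is None.
At some moment in a run one of tub1, tub2, tub3, tub4, tub5 may be knocked a few centimetres aside while the robot is not near it.
It also fails if it takes over 210 s, if anything falls off the work surface, if the arm or the gripper's body presses on something with over 40 N, if the wrist force passes 120 N, or if a joint passes its speed limit or range.

## Working session

There is one attempt and no reset: what is moved stays moved. The work goes in short steps, Python scripts to look and compute and a tool call to move; the robot and the scene stay as the last step left them, time stands still between calls to the robot, and variables do not carry over. Pictures are saved under pics/ and viewed, at most 14 in all, crops included, and the job is handed in when it is done.

Besides the shell and the picture viewer there is one more tool, called after "Request:" by a JSON object that holds its "api" and its "payload". drive_tool: Moves the arm, as the interface text tells. Its arguments: {"type":"object","properties":{"plan":{"type":"array","items":{"type":"object","properties":{"x":{"type":"number"},"y":{"type":"number"},"z":{"type":"number"},"ax":{"type":"number"},"ay":{"type":"number"},"az":{"type":"number"},"hand":{"type":"number"}}}},"grip_force":{"type":"number"}},"required":["plan"]}

```bash
ls; mkdir -p pics
python3 - <<'E'
from rig import monitor, imaging, r
import cv2
print(monitor.sense())
for n in ["scene","side"]:
    im=imaging.grab_frame(n); cv2.imwrite(f"pics/{n}0.png",im[:,:,::-1])
    print(n,imaging.camera_info(n))
E
```

```text
pics
{'clock': 0.0, 'qpos': array([-1.16037384e+00,  3.53651279e-01,  1.63412850e+00, -6.08390313e-06,
        1.15520238e+00, -2.40075582e-03]), 'qvel': array([-0.00076999,  0.00018022,  0.00068751,  0.00039847, -0.00107755,
        0.00123193]), 'joint_efforts': array([ 1.26972409e-03, -6.05249476e+01, -3.42062151e+01,  1.07254036e-04,
        9.26909270e-03,  4.35313439e-05]), 'eef_pos': array([ 250.55687308, -572.06133111,  230.56213807]), 'tcp_rot': array([-3.14020313e+00,  2.22671629e-06,  4.12825700e-01]), 'contact_force': array([-0.01168042, -0.43410546, -0.39421053]), 'wrist_torque': array([-0.02750883, -0.03169475,  0.00764454]), 'grasp_force': 0.0, 'opening': 1.0018844704543504}
scene {'mtx': array([[460.98089462,   0.        , 320.44757873],
       [  0.        , 460.98089462, 192.60018448],
       [  0.        ,   0.        ,   1.        ]]), 'R': array([[ 0.62116856,  0.78343833, -0.01933939],
       [ 0.42225823, -0.35538317, -0.83390694],
       [-0.66018755,  0.50983056, -0.55156613]]), 't': array([-339.99696983, -176.77386805, 1737.35279952])}
side {'mtx': array([[434.7612503 ,   0.        , 315.98134367],
       [  0.        , 434.7612503 , 204.75182168],
       [  0.        ,   0.        ,   1.        ]]), 'R': array([[-0.90020179, -0.43505366, -0.0191063 ],
       [-0.2220102 ,  0.49623831, -0.83932057],
       [ 0.37463076, -0.75131608, -0.54330096]]), 't': array([ 526.55796761,  228.75568188, 1020.78098546])}
```

View pics/scene0.png

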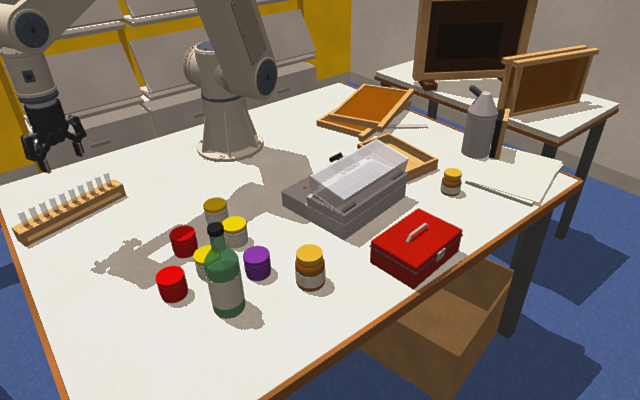

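View pics/side0.png

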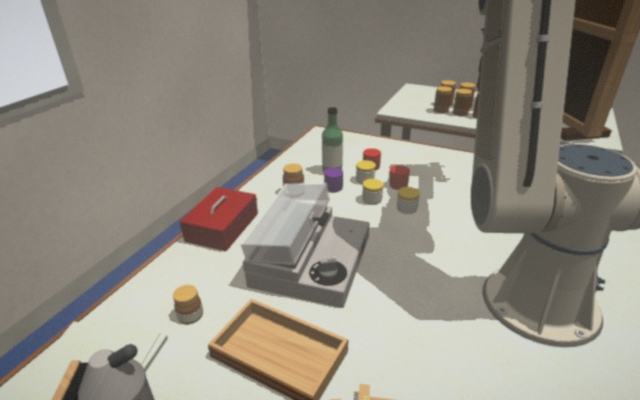

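The scene view shows three yellow-lidded tubs at about (216,210), (234,230) and (205,260), the last partly behind the bottle. The purple and red look-alikes are beside them. The warmer is at (345,190), and the crate lies behind it at (400,155). I'll enlarge both areas.

Run:
```python
import cv2
import numpy as np
s=cv2.imread("pics/scene0.png"); d=cv2.imread("pics/side0.png")
def c(im,x,y,w,h,k): return cv2.resize(im[y:y+h,x:x+w],None,fx=k,fy=k,interpolation=cv2.INTER_CUBIC)
# scene: tubs ; side: tubs
a=c(s,150,180,200,150,4); cv2.imwrite("pics/c1.png",a)
b=c(d,200,120,266,200,3); cv2.imwrite("pics/c2.png",b)
cv2.imwrite("pics/c3.png",c(s,270,120,200,150,4))
```

```text
(no output)
```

View pics/c2.png

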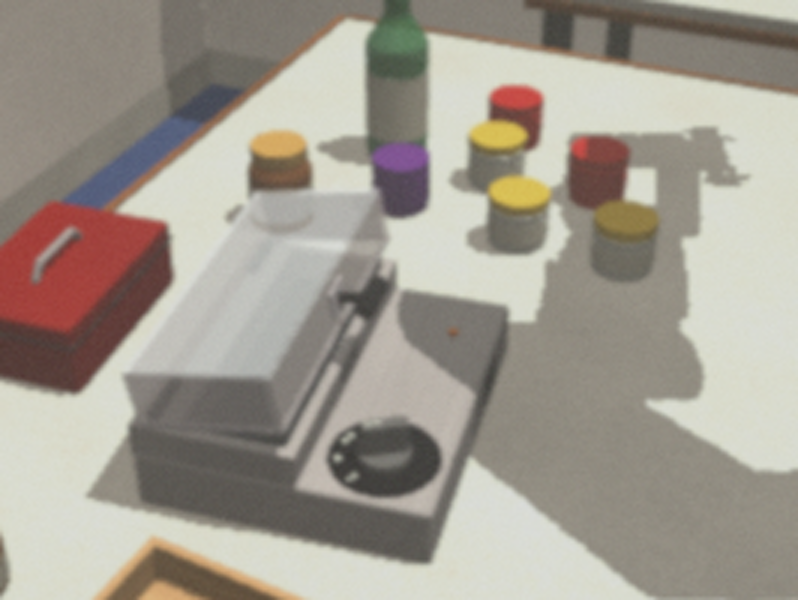

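View pics/c3.png

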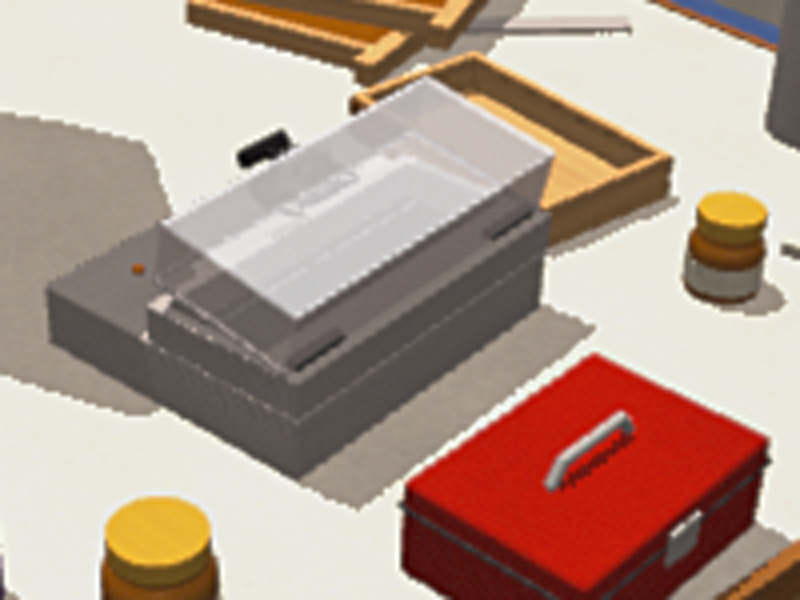

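View pics/c1.png

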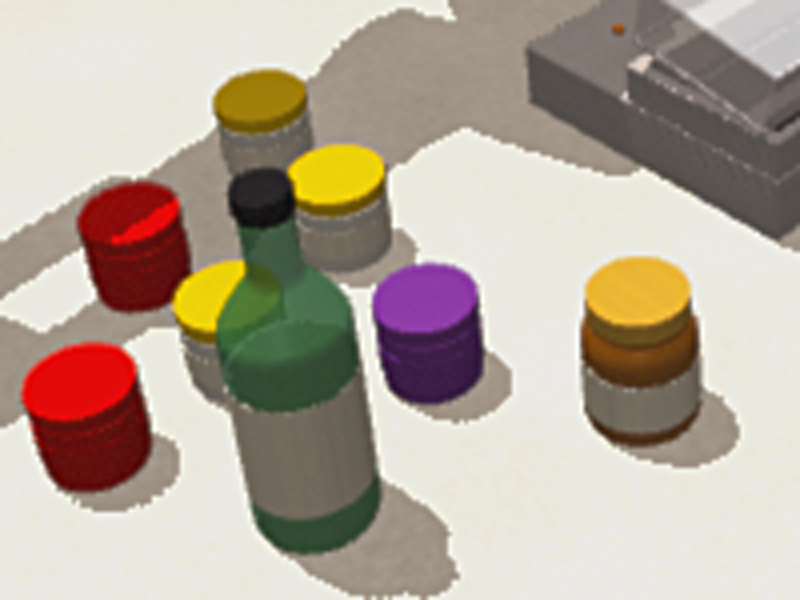

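The side crop shows tub lid centres at about (521,193), (498,135) and (627,218) in crop pixels. It also shows the warmer corners, the dial at (385,455) and the handle at (377,293). The hood starts ajar. Next I'll triangulate and fit the warmer and crate poses.

```bash
cat > h.py <<'E'
import numpy as np, cv2
from rig import monitor, imaging, r
from scipy.optimize import least_squares
from scipy.spatial.transform import Rotation as Ro
def ray(n,u,v):
    i=imaging.camera_info(n); C=-i["R"].T@i["t"]
    return C, i["R"].T@np.linalg.inv(i["mtx"])@[u,v,1]
def onz(n,u,v,z):
    C,d=ray(n,u,v); return (C+d*(z-C[2])/d[2])[:2]
def proj(n,P):
    i=imaging.camera_info(n); c=np.atleast_2d(P)@i["R"].T+i["t"]; q=c@i["mtx"].T
    return q[:,:2]/q[:,2:]
def un(k,ox,oy): return lambda p:((p[0]+.5)/k-.5+ox,(p[1]+.5)/k-.5+oy)
E
python3 - <<'E'
from h import *
S=un(3,200,120);C1=un(4,150,180);C3=un(4,270,120)
for n,s,c in [("A",(521,193),(337,175)),("B",(498,135),(228,300)),("C",(627,218),(261,100)),("pur",(401,158),(426,298)),("redfar",(516,99),(80,378)),("red2",(600,152),(130,213))]:
    print(n,onz("side",*S(s),62).round(),onz("scene",*C1(c),62).round())
print("glassjar",onz("side",*S((279,145)),95).round(),onz("scene",*C1((637,290)),95).round())
print("bottle base scene",onz("scene",*C1((310,510)),0).round())
print("smalljar",onz("scene",*C3((732,215)),72).round(), onz("side",186,294,72).round())
obs=[("side",S((508,310)),(-165,-145,55)),("side",S((432,515)),(-165,145,55)),("side",S((432,560)),(-165,145,0)),("side",S((385,455)),(-112,92,62)),
("scene",C3((48,290)),(-165,-145,55)),("scene",C3((50,335)),(-165,-145,0)),("scene",C3((300,478)),(85,-145,0)),("scene",C3((150,303)),(-55,-145,85))]
def W(p,P):
    c,s=np.cos(p[2]),np.sin(p[2]); return np.array([p[0]+c*P[0]-s*P[1],p[1]+s*P[0]+c*P[1],P[2]])
f=lambda p:np.concatenate([(proj(n,W(p,P))[0]-u) for n,u,P in obs])
best=min((least_squares(f,[600,0,a],loss="soft_l1") for a in np.arange(-3,3,1.)),key=lambda o:o.cost)
p=best.x; print("warmer",p,f(p).reshape(-1,2).round(1).tolist())
hs,hc=S((377,293)),C3((265,148))
def g(q): 
    a=q[0]; P=(70-153*np.cos(a)+30*np.sin(a)*1,0,85+30*np.cos(a)+153*np.sin(a)); w=W(p,P); return np.concatenate([proj("side",w)[0]-hs,proj("scene",w)[0]-hc])
o=least_squares(g,[.2]);print("hood",o.x,g(o.x)); 
A=[]
for n,u in (("side",hs),("scene",hc)):
    A.append(ray(n,*u))
M=sum(np.eye(3)-np.outer(d,d)/(d@d) for C,d in A);b=sum((np.eye(3)-np.outer(d,d)/(d@d))@C for C,d in A)
print("handle tri",np.linalg.solve(M,b))
k=[onz("side",*q,42) for q in ((253,304),(347,347),(298,396),(210,349))];print("crate",np.round(k).tolist(),np.mean(k,0),[np.linalg.norm(k[i]-k[i-1]) for i in range(4)])
print([onz("scene",*C3(q),42).round() for q in ((473,55),(672,158))])
E
```

```text
A [ 508. -261.] [ 512. -265.]
B [ 576. -374.] [ 580. -380.]
C [ 393. -257.] [ 400. -263.]
pur [ 655. -280.] [ 656. -285.]
redfar [ 589. -470.] [ 588. -478.]
red2 [ 459. -381.] [ 461. -390.]
glassjar [ 762. -198.] [ 764. -204.]
bottle base scene [ 707. -402.]
smalljar [732. 368.] [719. 382.]Traceback (most recent call last):
  File "<stdin>", line 13, in <module>
  File "<stdin>", line 13, in <genexpr>
    return func(*args, **kwargs)
    result = trf(vector_fun.fun, vector_fun.jac, x0, f0, J0, lb, ub, ftol, xtol,
                 gtol, max_nfev, x_scale, loss_function, tr_solver,
                 tr_options.copy(), verbose, callback=callback_wrapped)
    return trf_no_bounds(
        fun, jac, x0, f0, J0, ftol, xtol, gtol, max_nfev, x_scale,
        loss_function, tr_solver, tr_options, verbose, callback=callback)
    J = jac(x)
    self._update_jac()
    ~~~~~~~~~~~~~~~~^^
    self.J = self.jac_wrapped(xp_copy(self.x), f0=self.f)
             ~~~~~~~~~~~~~~~~^^^^^^^^^^^^^^^^^^^^^^^^^^^^
    J, dct = approx_derivative(
             ~~~~~~~~~~~~~~~~~^
        self.fun,
        ^^^^^^^
[... 280 characters left out ...]
                      ^^^^^^^^^^^^^^^^^^^^^^
                             mf)
                             ^^^
    df = [f_eval - f0 for f_eval in f_evals]
                                    ^^^^^^^
    f = np.atleast_1d(self.fun(x, *self.args, **self.kwargs))
                      ~~~~~~~~^^^^^^^^^^^^^^^^^^^^^^^^^^^^^^
    return np.atleast_1d(self.fun(x))
                         ~~~~~~~~^^^
    return self.f(x, *self.args, **self.kwargs)
           ~~~~~~^^^^^^^^^^^^^^^^^^^^^^^^^^^^^^
  File "<stdin>", line 12, in <lambda>
  File "h.py", line 11, in proj
    i=imaging.camera_info(n); c=np.atleast_2d(P)@i["R"].T+i["t"]; q=c@i["mtx"].T
ValueError: time passes only in moves, steps and waits
```

```bash
cat > h.py <<'E'
import numpy as np, cv2, functools
from rig import monitor, imaging, r
from scipy.optimize import least_squares
from scipy.spatial.transform import Rotation as Ro
info=functools.cache(imaging.camera_info)
def ray(n,u,v):
    i=info(n); C=-i["R"].T@i["t"]
    return C, i["R"].T@np.linalg.inv(i["mtx"])@[u,v,1]
def onz(n,u,v,z):
    C,d=ray(n,u,v); return (C+d*(z-C[2])/d[2])[:2]
def proj(n,P):
    i=info(n); c=np.atleast_2d(P)@i["R"].T+i["t"]; q=c@i["mtx"].T
    return q[:,:2]/q[:,2:]
def un(k,ox,oy): return lambda p:((p[0]+.5)/k-.5+ox,(p[1]+.5)/k-.5+oy)
E
python3 - <<'E'
from h import *
S=un(3,200,120);C3=un(4,270,120)
obs=[("side",S((508,310)),(-165,-145,55)),("side",S((432,515)),(-165,145,55)),("side",S((432,560)),(-165,145,0)),("side",S((385,455)),(-112,92,62)),
("scene",C3((48,290)),(-165,-145,55)),("scene",C3((50,335)),(-165,-145,0)),("scene",C3((300,478)),(85,-145,0)),("scene",C3((150,303)),(-55,-145,85))]
def W(p,P):
    c,s=np.cos(p[2]),np.sin(p[2]); return np.array([p[0]+c*P[0]-s*P[1],p[1]+s*P[0]+c*P[1],P[2]])
f=lambda p:np.concatenate([(proj(n,W(p,P))[0]-u) for n,u,P in obs])
best=min((least_squares(f,[600,0,a],x_scale=[100,100,1],loss="soft_l1") for a in np.arange(-3,3,1.)),key=lambda o:o.cost)
p=best.x; print("warmer",p,f(p).reshape(-1,2).round(1).tolist())
hs,hc=S((377,293)),C3((265,148))
def g(q): 
    a=q[0]; P=(70-153*np.cos(a)+30*np.sin(a)*1,0,85+30*np.cos(a)+153*np.sin(a)); w=W(p,P); return np.concatenate([proj("side",w)[0]-hs,proj("scene",w)[0]-hc])
o=least_squares(g,[.2]);print("hood",o.x,g(o.x)); 
A=[ray("side",*hs),ray("scene",*hc)]
N=[np.eye(3)-np.outer(d,d)/(d@d) for C,d in A]
print("handle tri",np.linalg.solve(sum(N),sum(n@a[0] for n,a in zip(N,A))), "dial",W(p,(-112,92,84)))
k=[onz("side",*q,42) for q in ((253,304),(347,347),(298,396),(210,349))];print("crate",np.round(k).tolist(),np.mean(k,0),[np.linalg.norm(k[i]-k[i-1]) for i in range(4)])
print([onz("scene",*C3(q),42).round() for q in ((473,55),(672,158))])
E
```

```text
warmer [5.94066123e+02 9.55560740e+01 1.46053361e-01] [[0.7, -1.6], [0.2, 1.1], [-0.1, 3.4], [-0.1, -0.7], [-0.4, -1.6], [0.3, 2.2], [0.2, 1.5], [0.1, 0.4]]
hood [0.19467216] [-1.92770797  1.32623824  0.51891107 -0.42602552]
handle tri [519.52876901  80.74172918 144.61376762] dial [469.86938152 170.27668275  84.        ]
crate [[586.0, 321.0], [350.0, 342.0], [389.0, 479.0], [598.0, 462.0]] [480.46506208 400.95577619] [np.float64(141.41109772833198), np.float64(236.99025941926055), np.float64(142.51667475914797), np.float64(209.52702960811254)]
[array([370., 460.]), array([614., 447.])]
```

```bash
cat >> h.py <<'E'
def go(x,y,z,yaw,frm=None,flag=""):
    """units for drive_tool from measured pose (or frm=(x,y,z,yaw) tool-down)"""
    if frm is None:
        s=monitor.sense(); p=s["eef_pos"]; R=Ro.from_euler("xyz",s["tcp_rot"])
    else: p=np.array(frm[:3]); R=Ro.from_euler("xyz",[np.pi,0,frm[3]])
    T=Ro.from_euler("xyz",[np.pi,0,yaw])
    d=R.inv().apply(np.array([x,y,z])-p)/50; a=(R.inv()*T).as_rotvec()*180/np.pi/6
    print(flag,"xyz",d.round(3).tolist(),"a",a.round(2).tolist(),"rows",max(np.linalg.norm(d),np.linalg.norm(a)*6/8.59).round(1))
def st():
    s=monitor.sense(); print(s["clock"],s["eef_pos"].round(1),s["tcp_rot"].round(3),"F",s["contact_force"].round(2),"open",round(s["opening"]*85.4,1),"g",round(s["grasp_force"],1),"q",s["qpos"].round(2))
WP=(594.0,95.5,0.146)
def W(P,p=WP):
    c,s=np.cos(p[2]),np.sin(p[2]); return np.array([p[0]+c*P[0]-s*P[1],p[1]+s*P[0]+c*P[1],P[2]])
def handle(a,p=WP): return W((70-153*np.cos(a)+30*np.sin(a),0,85+30*np.cos(a)+153*np.sin(a)),p)
E
python3 - <<'E'
from h import *
go(470,95,360,.146)
E
```

```text
xyz [9.373, -10.463, -2.574] a [-0.01, 0.0, 2.55] rows 14.3
```

Request:
{"api": "drive_tool", "payload": {"plan": [{"x":4.7,"y":-5.2,"z":-1.3},{"x":4.7,"y":-5.2,"z":-1.3},{"x":4.7,"y":-5.2,"z":-1.3},{"x":4.7,"y":-5.2,"z":-1.3},{"x":4.7,"y":-5.2,"z":-1.3},{"x":4.7,"y":-5.2,"z":-1.3},{"x":4.7,"y":-5.2,"z":-1.3},{"x":4.7,"y":-5.2,"z":-1.3}]}}

```text
invalid input
```

Request:
{"api": "drive_tool", "payload": {"plan": [{"x":4.7,"y":-5.2,"z":-1.3,"az":2.55},{"x":4.7,"y":-5.2,"z":-1.3,"az":2.55},{"x":4.7,"y":-5.2,"z":-1.3,"az":2.55},{"x":4.7,"y":-5.2,"z":-1.3,"az":2.55},{"x":4.7,"y":-5.2,"z":-1.3,"az":2.55},{"x":4.7,"y":-5.2,"z":-1.3,"az":2.55},{"x":4.7,"y":-5.2,"z":-1.3,"az":2.55},{"x":4.7,"y":-5.2,"z":-1.3,"az":2.55}]}}

```text
invalid input
```

```bash
cat >> h.py <<'E'
import pickle
def wshot(name):
    i=imaging.camera_info("wrist"); im=imaging.grab_frame("wrist")
    cv2.imwrite(f"pics/{name}.png",im[:,:,::-1]); pickle.dump(i,open(f"pics/{name}.pkl","wb")); st()
def wproj(name,P):
    i=pickle.load(open(f"pics/{name}.pkl","rb")); c=np.atleast_2d(P)@i["R"].T+i["t"]
    th=np.arctan2(np.hypot(c[:,0],c[:,1]),c[:,2]); ph=np.arctan2(c[:,1],c[:,0]); K=i["mtx"]
    return np.c_[K[0,2]+K[0,0]*th*np.cos(ph),K[1,2]+K[1,1]*th*np.sin(ph)]
def wonz(name,u,v,z):
    i=pickle.load(open(f"pics/{name}.pkl","rb")); K=i["mtx"]; x=(u-K[0,2])/K[0,0]; y=(v-K[1,2])/K[1,1]
    th=np.hypot(x,y); d=i["R"].T@np.array([np.sin(th)*x/th,np.sin(th)*y/th,np.cos(th)]); C=-i["R"].T@i["t"]
    return (C+d*(z-C[2])/d[2])[:2]
E
python3 -c "
from h import *
wshot('w1'); print(pickle.load(open('pics/w1.pkl','rb')))
im=cv2.imread('pics/w1.png')
for P in [(-165,-145,55),(-165,145,55),(-55,-145,85),(-55,145,85),(85,145,85),(85,-145,85),(-112,92,64)]:
    q=wproj('w1',W(P))[0]; print(P,q.round()); cv2.circle(im,tuple(int(v) for v in q.round()),3,(0,0,255),1)
q=wproj('w1',handle(.195))[0]; cv2.circle(im,tuple(int(v) for v in q.round()),3,(255,0,255),1)
cv2.imwrite('pics/w1b.png',cv2.resize(im,(800,500)))
"
```

```text
0.15 [ 250.6 -572.2  230.7] [-3.141 -0.     0.413] F [ 0.61 -0.41 -1.03] open 85.5 g 0.0 q [-1.16  0.35  1.63  0.    1.16 -0.  ]
{'mtx': array([[309.70691629,   0.        , 322.53021889],
       [  0.        , 309.70691629, 193.75765178],
       [  0.        ,   0.        ,   1.        ]]), 'R': array([[ 0.40134259, -0.91592382, -0.00277263],
       [-0.88287336, -0.38766278,  0.26505131],
       [-0.24384165, -0.10392849, -0.96423032]]), 't': array([-623.17064464,  -35.45718345,  379.5685816 ])}
(-165, -145, 55) [ 70. -70.]
(-165, 145, 55) [-11. -43.]
(-55, -145, 85) [  89. -134.]
(-55, 145, 85) [ -0. -95.]
(85, 145, 85) [  31. -147.]
(85, -145, 85) [ 130. -189.]
(-112, 92, 64) [  7. -73.]
```

View pics/w1b.png

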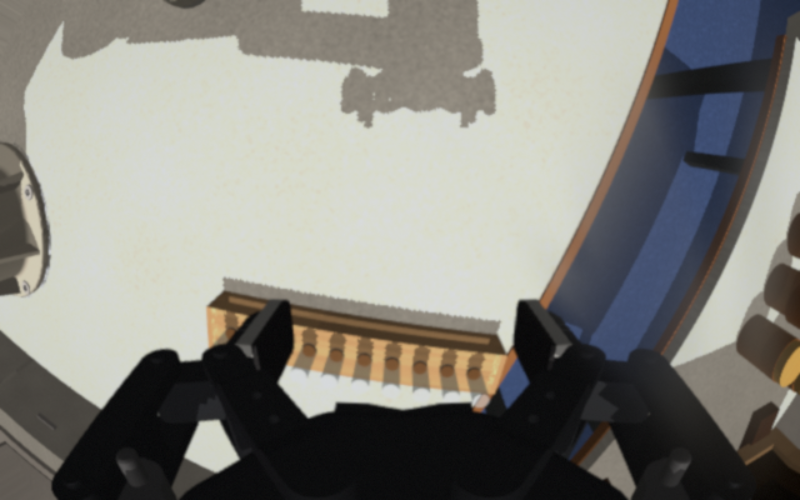

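The wrist view still shows the start position, with a test-tube rack below the tool, because the move was refused. I'll resend it with all the fields filled in.

Request:
{"api": "drive_tool", "payload": {"plan": [{"x":4.7,"y":-5.2,"z":-1.3,"ax":0,"ay":0,"az":0,"hand":85},{"x":4.7,"y":-5.2,"z":-1.3,"ax":0,"ay":0,"az":0,"hand":85},{"x":4.7,"y":-5.2,"z":-1.3,"ax":0,"ay":0,"az":0,"hand":85},{"x":4.7,"y":-5.2,"z":-1.3,"ax":0,"ay":0,"az":0,"hand":85},{"x":4.7,"y":-5.2,"z":-1.3,"ax":0,"ay":0,"az":0,"hand":85},{"x":4.7,"y":-5.2,"z":-1.3,"ax":0,"ay":0,"az":0,"hand":85},{"x":4.7,"y":-5.2,"z":-1.3,"ax":0,"ay":0,"az":0,"hand":85},{"x":4.7,"y":-5.2,"z":-1.3,"ax":0,"ay":0,"az":0,"hand":85}], "grip_force": 30}}

```text
clock: 0.95
eef_pos: [362.8, -236.2, 297.3]
tcp_rot: [3.142, -0.002, 0.416]
contact_force: [0.8, -0.8, 0.7]
opening: 0.993
grasp_force: 0.0
```

Request:
{"api": "drive_tool", "payload": {"plan": [{"x":4.7,"y":-5.2,"z":-1.3,"ax":0,"ay":0,"az":2.55,"hand":85},{"x":4.7,"y":-5.2,"z":-1.3,"ax":0,"ay":0,"az":2.55,"hand":85},{"x":4.7,"y":-5.2,"z":-1.3,"ax":0,"ay":0,"az":2.55,"hand":85},{"x":4.7,"y":-5.2,"z":-1.3,"ax":0,"ay":0,"az":2.55,"hand":85},{"x":4.7,"y":-5.2,"z":-1.3,"ax":0,"ay":0,"az":2.55,"hand":85},{"x":4.7,"y":-5.2,"z":-1.3,"ax":0,"ay":0,"az":2.55,"hand":85},{"x":4.7,"y":-5.2,"z":-1.3,"ax":0,"ay":0,"az":2.55,"hand":85},{"x":4.7,"y":-5.2,"z":-1.3,"ax":0,"ay":0,"az":2.55,"hand":85}]}}

```text
clock: 1.75
eef_pos: [473.9, 95.4, 361.8]
tcp_rot: [-3.141, -0.001, 0.148]
contact_force: [-0.3, -0.6, -0.4]
opening: 0.997
grasp_force: 0.0
```

```bash
python3 -c "
from h import *
wshot('w2')
im=cv2.resize(cv2.imread('pics/w2.png'),(800,500))
for P in [(-165,-145,55),(-165,145,55),(-55,-145,85),(-55,145,85),(85,145,85),(85,-145,85),(-112,92,64)]:
    q=wproj('w2',W(P))[0]; print(P,q.round()); cv2.circle(im,tuple(int(v*1.25) for v in q.round()),4,(0,0,255),1)
q=wproj('w2',handle(.195))[0]; cv2.circle(im,tuple(int(v*1.25) for v in q.round()),4,(255,0,255),1)
cv2.imwrite('pics/w2b.png',im)
"
```

```text
1.8 [474.6  96.5 362. ] [-3.14e+00 -2.00e-03  1.48e-01] F [1.5  2.02 1.24] open 85.2 g 0.0 q [0.2  0.02 1.75 0.   1.37 1.62]
(-165, -145, 55) [428. 187.]
(-165, 145, 55) [240. 187.]
(-55, -145, 85) [439. 117.]
(-55, 145, 85) [231. 115.]
(85, 145, 85) [232.  18.]
(85, -145, 85) [439.  21.]
(-112, 92, 64) [272. 153.]
```

View pics/w2b.png

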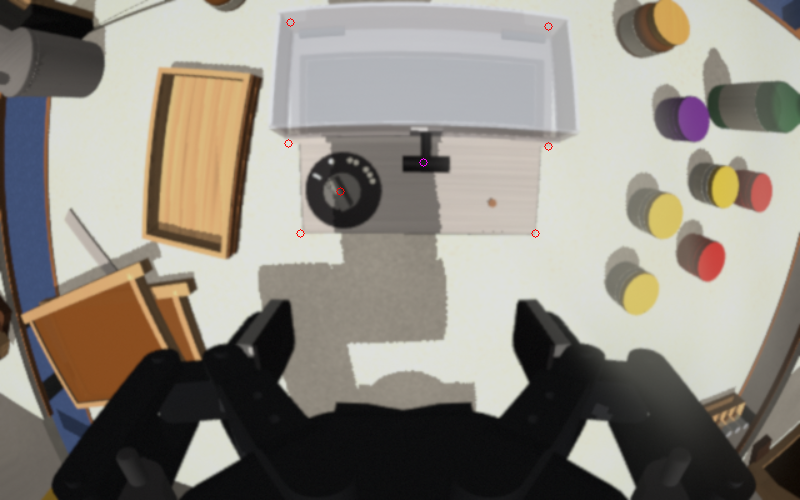

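The wrist view confirms the warmer fit: the predicted circles fall on the ledge corners, with the dial and handle about 3 px to the right (about 3 mm towards -y). The crate is at (200,160). The dial needs a closer crop.

```bash
sed -i 's/WP=(594.0,95.5,0.146)/WP=(594.0,92.5,0.146)/' h.py; python3 -c "
from h import *
im=cv2.imread('pics/w2.png')
a=cv2.resize(im[40:220,105:215],None,fx=3.3,fy=3.3,interpolation=cv2.INTER_CUBIC)
b=cv2.resize(im[115:185,240:310],None,fx=6,fy=6,interpolation=cv2.INTER_CUBIC)
c=np.zeros((594,800,3),np.uint8); c[:a.shape[0],:a.shape[1]]=a; c[:420,370:790]=b
cv2.imwrite('pics/w2c.png',c)
"
```

```text
(no output)
```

View pics/w2c.png

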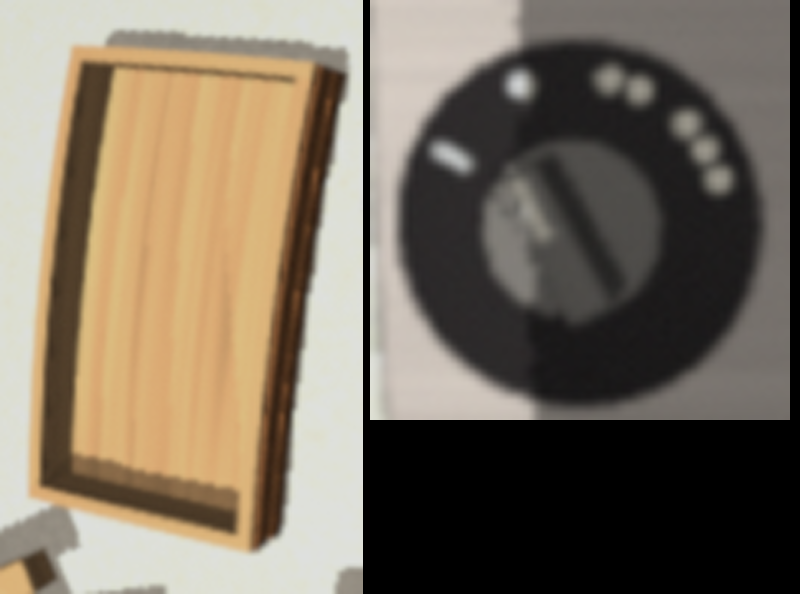

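The dial pointer's white line is at about (525,205) and aims at the single dot at (520,85), so q=0.7. The crate's top corners in the crop are (75,45), (315,63), (252,550) and (30,495).

```bash
python3 -c "
from h import *
U=un(3.3,105,40)
k=np.array([wonz('w2',*U(p),42) for p in ((75,45),(315,63),(252,550),(30,495))]); print(k.round(),k.mean(0),[np.linalg.norm(k[i]-k[i-1]).round() for i in range(4)])
obj=np.array([(123,73),(123,-73),(-123,-73),(-123,73)])
Wc=lambda p:np.c_[p[0]+np.cos(p[2])*obj[:,0]-np.sin(p[2])*obj[:,1],p[1]+np.sin(p[2])*obj[:,0]+np.cos(p[2])*obj[:,1]]
o=least_squares(lambda p:(Wc(p)-k).ravel(),[*k.mean(0),0],x_scale=[100,100,1]);print('crate',o.x,o.fun.round(1))
cs=[(658,212),(721,186),(639,294),(690,120)]
for n,q in zip(['A','B','C','pur'],cs): print(n,wonz('w2',q[0]/1.25,q[1]/1.25,62))
hp=handle(.195);print(hp)
g=.146
go(hp[0],hp[1],hp[2]+65,g,flag='above'); go(hp[0],hp[1],hp[2]-19,g,flag='grasp')
"
```

```text
[[609. 452.]
 [600. 307.]
 [357. 321.]
 [365. 467.]] [482.65806671 386.83867474] [np.float64(245.0), np.float64(145.0), np.float64(244.0), np.float64(146.0)]
crate [ 4.82658067e+02  3.86838675e+02 -5.98833864e-02] [ 0.7  0.7  0.9 -0.7 -1.   0.2 -0.5 -0.2]
A [ 512.67274219 -248.0885814 ]
B [ 574.75654661 -365.72519528]
C [ 393.23661889 -255.51803722]
pur [ 650.10649102 -276.14472392]
[520.5030512   81.69254556 144.07770994]
above xyz [0.859, 0.435, 3.059] a [-0.02, -0.02, 0.02] rows 3.2
grasp xyz [0.856, 0.438, 4.739] a [-0.02, -0.02, 0.02] rows 4.8
```

Request:
{"api": "drive_tool", "payload": {"plan": [{"x":0.86,"y":0.44,"z":2.8,"ax":0,"ay":0,"az":0,"hand":70},{"x":0.86,"y":0.44,"z":2.8,"ax":0,"ay":0,"az":0,"hand":70},{"x":0.86,"y":0.44,"z":2.8,"ax":0,"ay":0,"az":0,"hand":70},{"x":0.86,"y":0.44,"z":4.0,"ax":0,"ay":0,"az":0,"hand":70},{"x":0.86,"y":0.44,"z":4.84,"ax":0,"ay":0,"az":0,"hand":70},{"x":0.86,"y":0.44,"z":4.84,"ax":0,"ay":0,"az":0,"hand":70},{"x":0.86,"y":0.44,"z":4.84,"ax":0,"ay":0,"az":0,"hand":70},{"x":0.86,"y":0.44,"z":4.84,"ax":0,"ay":0,"az":0,"hand":70}]}}

```text
clock: 2.6
eef_pos: [520.1, 76.8, 121.7]
tcp_rot: [3.141, -0.003, 0.146]
contact_force: [0.5, -0.1, 0.8]
opening: 0.822
grasp_force: 0.0
```

Request:
{"api": "drive_tool", "payload": {"plan": [{"x":0,"y":0,"z":0,"ax":0,"ay":0,"az":0,"hand":38},{"x":0,"y":0,"z":0,"ax":0,"ay":0,"az":0,"hand":38},{"x":0,"y":0,"z":0,"ax":0,"ay":0,"az":0,"hand":38},{"x":0,"y":0,"z":0,"ax":0,"ay":0,"az":0,"hand":38},{"x":0,"y":0,"z":0,"ax":0,"ay":0,"az":0,"hand":38},{"x":0,"y":0,"z":0,"ax":0,"ay":0,"az":0,"hand":38}], "grip_force": 30}}

```text
clock: 3.2
eef_pos: [518.6, 81.0, 121.2]
tcp_rot: [-3.135, -0.003, 0.144]
contact_force: [-6.0, 24.5, 3.4]
opening: 0.511
grasp_force: 37.1
```

```bash
python3 -c "
from h import *
st()
h0=handle(.195)
for a in np.arange(.3,1.75,.1):
    d=handle(a)-h0; print(round(a,2),(np.hypot(d[0],d[1])/50).round(2),(-d[2]/50).round(2))
"
```

```text
3.2 [518.6  81.  121.2] [-3.135e+00 -3.000e-03  1.440e-01] F [-6.   24.55  3.41] open 43.6 g 37.1 q [0.15 0.34 1.94 0.01 0.86 1.57]
0.3 0.14 -0.3
0.4 0.3 -0.56
0.5 0.49 -0.81
0.6 0.7 -1.04
0.7 0.93 -1.25
0.8 1.18 -1.43
0.9 1.45 -1.59
1.0 1.74 -1.72
1.1 2.03 -1.82
1.2 2.34 -1.89
1.3 2.65 -1.93
1.4 2.96 -1.94
1.5 3.27 -1.91
1.6 3.57 -1.86
1.7 3.88 -1.78
```

Request:
{"api": "drive_tool", "payload": {"plan": [{"x":0,"y":-0.08,"z":0,"ax":0,"ay":0,"az":0,"hand":38},{"x":0.14,"y":-0.08,"z":-0.3,"ax":0,"ay":0,"az":0,"hand":38},{"x":0.3,"y":-0.08,"z":-0.56,"ax":0,"ay":0,"az":0,"hand":38},{"x":0.49,"y":-0.08,"z":-0.81,"ax":0,"ay":0,"az":0,"hand":38},{"x":0.7,"y":-0.08,"z":-1.04,"ax":0,"ay":0,"az":0,"hand":38},{"x":0.93,"y":-0.08,"z":-1.25,"ax":0,"ay":0,"az":0,"hand":38},{"x":1.18,"y":-0.08,"z":-1.43,"ax":0,"ay":0,"az":0,"hand":38},{"x":1.45,"y":-0.08,"z":-1.59,"ax":0,"ay":0,"az":0,"hand":38}]}}

```text
clock: 4.0
eef_pos: [587.6, 91.1, 200.0]
tcp_rot: [3.142, 0.004, 0.146]
contact_force: [-5.5, 0.4, -0.0]
opening: 0.497
grasp_force: 36.4
```

```bash
python3 -c "
from h import *
st(); print(handle(.9)-[0,0,24])"
```

```text
4.0 [587.6  91.1 200. ] [3.142 0.004 0.146] F [-5.55  0.39 -0.01] open 42.5 g 36.4 q [ 0.15  0.34  1.73 -0.    1.08  1.58]
[592.41057402  92.26628079 199.49731622]
```

Request:
{"api": "drive_tool", "payload": {"plan": [{"x":0.29,"y":0,"z":-0.13,"ax":0,"ay":0,"az":0,"hand":38},{"x":0.58,"y":0,"z":-0.23,"ax":0,"ay":0,"az":0,"hand":38},{"x":0.89,"y":0,"z":-0.3,"ax":0,"ay":0,"az":0,"hand":38},{"x":1.2,"y":0,"z":-0.34,"ax":0,"ay":0,"az":0,"hand":38},{"x":1.51,"y":0,"z":-0.35,"ax":0,"ay":0,"az":0,"hand":38},{"x":1.82,"y":0,"z":-0.32,"ax":0,"ay":0,"az":0,"hand":38},{"x":2.12,"y":0,"z":-0.27,"ax":0,"ay":0,"az":0,"hand":38},{"x":2.27,"y":0,"z":-0.23,"ax":0,"ay":0,"az":0,"hand":38}]}}

```text
clock: 4.8
eef_pos: [704.0, 107.8, 213.7]
tcp_rot: [3.141, -0.005, 0.146]
contact_force: [-0.9, -0.5, 11.7]
opening: 0.508
grasp_force: 34.9
```

Request:
{"api": "drive_tool", "payload": {"plan": [{"x":0,"y":0,"z":0,"ax":0,"ay":0,"az":0,"hand":38},{"x":0,"y":0,"z":0,"ax":0,"ay":0,"az":0,"hand":38},{"x":0,"y":0,"z":0,"ax":0,"ay":0,"az":0,"hand":75},{"x":0,"y":0,"z":0,"ax":0,"ay":0,"az":0,"hand":75},{"x":0,"y":0,"z":0,"ax":0,"ay":0,"az":0,"hand":75},{"x":0,"y":0,"z":-1.5,"ax":0,"ay":0,"az":0,"hand":75},{"x":0,"y":0,"z":-1.5,"ax":0,"ay":0,"az":0,"hand":75},{"x":0,"y":0,"z":-1.5,"ax":0,"ay":0,"az":0,"hand":75}]}}

```text
clock: 5.6
eef_pos: [703.7, 108.1, 290.3]
tcp_rot: [-3.142, -0.007, 0.146]
contact_force: [0.9, 0.3, 0.4]
opening: 0.876
grasp_force: 0.0
```

```bash
python3 -c "
from h import *
st(); go(440,-260,330,0,flag='over A-C'); 
im=imaging.grab_frame('scene'); cv2.imwrite('pics/s2.png',im[:,:,::-1])"
```

```text
5.6 [703.7 108.1 290.3] [-3.142 -0.007  0.146] F [0.92 0.29 0.44] open 74.8 g 0.0 q [ 0.15  0.44  1.37 -0.    1.32  1.58]
over A-C xyz [-6.283, 6.518, -0.839] a [-0.01, -0.07, 1.39] rows 9.1
```

View pics/s2.png

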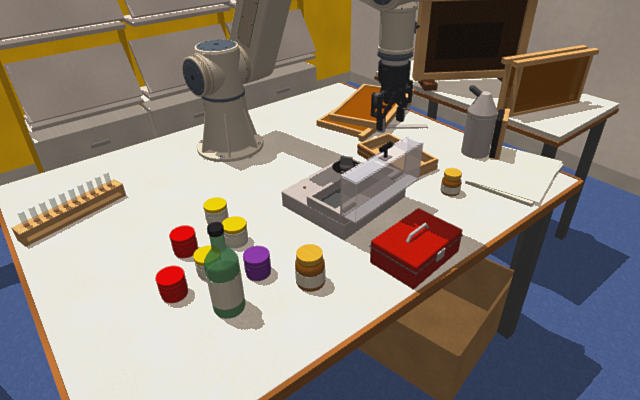

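The scene view shows the hood open past vertical, and the tubs, jars and bottle haven't moved. Next I'll fly over the tubs and locate the lids with colour code.

Request:
{"api": "drive_tool", "payload": {"plan": [{"x":-3.1,"y":3.3,"z":-0.8,"ax":0,"ay":0,"az":0,"hand":85},{"x":-3.1,"y":3.3,"z":-0.8,"ax":0,"ay":0,"az":0,"hand":85},{"x":-3.1,"y":3.3,"z":-0.8,"ax":0,"ay":0,"az":0,"hand":85},{"x":-3.1,"y":3.3,"z":-0.8,"ax":0,"ay":0,"az":0,"hand":85},{"x":-3.1,"y":3.3,"z":-0.8,"ax":0,"ay":0,"az":0,"hand":85},{"x":-3.1,"y":3.3,"z":-0.8,"ax":0,"ay":0,"az":0,"hand":85}]}}

```text
clock: 6.25
eef_pos: [570.1, -80.6, 325.0]
tcp_rot: [3.141, 0.002, 0.143]
contact_force: [-0.6, -0.3, 0.1]
opening: 0.999
grasp_force: 0.0
```

Request:
{"api": "drive_tool", "payload": {"plan": [{"x":-3.2,"y":3.2,"z":0,"ax":0,"ay":0,"az":1.4,"hand":85},{"x":-3.2,"y":3.2,"z":0,"ax":0,"ay":0,"az":1.4,"hand":85},{"x":-3.2,"y":3.2,"z":0,"ax":0,"ay":0,"az":1.4,"hand":85},{"x":-3.2,"y":3.2,"z":0,"ax":0,"ay":0,"az":1.4,"hand":85},{"x":-3.2,"y":3.2,"z":0,"ax":0,"ay":0,"az":1.4,"hand":85},{"x":-3.2,"y":3.2,"z":0,"ax":0,"ay":0,"az":1.4,"hand":85},{"x":-3.2,"y":3.2,"z":0,"ax":0,"ay":0,"az":1.4,"hand":85}]}}

```text
clock: 6.95
eef_pos: [437.4, -259.1, 324.3]
tcp_rot: [-3.14, 0.001, -0.002]
contact_force: [0.4, -0.6, -0.9]
opening: 0.992
grasp_force: 0.0
```

```bash
cat >> h.py <<'E'
def lids(name,z=62,draw=False):
    """fit 33 mm lid-top circles: per yellow blob, circle centre minimising error of the ray-cast top contour"""
    im=cv2.imread(f"pics/{name}.png"); hsv=cv2.cvtColor(im,cv2.COLOR_BGR2HSV)
    m=cv2.inRange(hsv,(24,120,60),(34,255,255)); m=cv2.morphologyEx(m,cv2.MORPH_OPEN,np.ones((3,3)))
    out=[]
    for c in cv2.findContours(m,cv2.RETR_EXTERNAL,cv2.CHAIN_APPROX_NONE)[0]:
        A=cv2.contourArea(c)
        if A<250: continue
        P=np.array([wonz(name,*p[0],z) for p in c])
        o=least_squares(lambda q:np.hypot(*(P-q[:2]).T)-33,P.mean(0),loss="soft_l1",f_scale=1.)
        out.append((o.x.round(1),A,np.median(abs(o.fun)).round(1),c[:,0].mean(0).round()))
    for q in out: print(name,*q)
    return out
E
python3 -c "
from h import *
wshot('w3'); lids('w3')"
```

```text
7.0 [ 437.8 -258.7  324.5] [-3.14e+00  1.00e-03 -1.00e-03] F [-0.72  0.02  0.3 ] open 84.9 g 0.0 q [-0.54  0.09  1.76  0.    1.29  1.03]
w3 [ 394.2 -260.7] 1633.5 1.4 [324. 191.]
w3 [ 508.1 -263.6] 1674.0 3.0 [328. 106.]
w3 [ 575.2 -375.8] 1647.0 1.2 [411.  60.]
```

Request:
{"api": "drive_tool", "payload": {"plan": [{"x":-0.87,"y":0.04,"z":3.0,"ax":0,"ay":0,"az":0,"hand":85},{"x":-0.87,"y":0.04,"z":3.0,"ax":0,"ay":0,"az":0,"hand":85},{"x":-0.87,"y":0.04,"z":3.0,"ax":0,"ay":0,"az":0,"hand":85},{"x":-0.87,"y":0.04,"z":4.0,"ax":0,"ay":0,"az":0,"hand":85},{"x":-0.87,"y":0.04,"z":5.0,"ax":0,"ay":0,"az":0,"hand":85},{"x":-0.87,"y":0.04,"z":5.98,"ax":0,"ay":0,"az":0,"hand":85},{"x":-0.87,"y":0.04,"z":5.98,"ax":0,"ay":0,"az":0,"hand":85},{"x":-0.87,"y":0.04,"z":5.98,"ax":0,"ay":0,"az":0,"hand":85}]}}

```text
clock: 7.8
eef_pos: [393.8, -260.1, 25.6]
tcp_rot: [-3.14, 0.003, 0.001]
contact_force: [0.9, 1.3, 0.7]
opening: 0.995
grasp_force: 0.0
```

Request:
{"api": "drive_tool", "payload": {"plan": [{"x":0,"y":0,"z":0,"ax":0,"ay":0,"az":0,"hand":58},{"x":0,"y":0,"z":0,"ax":0,"ay":0,"az":0,"hand":58},{"x":0,"y":0,"z":0,"ax":0,"ay":0,"az":0,"hand":58},{"x":0,"y":0,"z":0,"ax":0,"ay":0,"az":0,"hand":58},{"x":0,"y":0,"z":0,"ax":0,"ay":0,"az":0,"hand":58},{"x":0,"y":0,"z":0,"ax":0,"ay":0,"az":0,"hand":58}]}}

```text
clock: 8.4
eef_pos: [395.8, -262.3, 28.8]
tcp_rot: [3.139, -0.004, -0.001]
contact_force: [0.5, 3.7, 10.9]
opening: 0.762
grasp_force: 34.2
```

Request:
{"api": "drive_tool", "payload": {"plan": [{"x":0,"y":0,"z":-1,"ax":0,"ay":0,"az":0,"hand":58},{"x":0,"y":0,"z":-2.5,"ax":0,"ay":0,"az":0,"hand":58},{"x":0,"y":0,"z":-2.5,"ax":0,"ay":0,"az":0,"hand":58},{"x":0,"y":0,"z":-2.5,"ax":0,"ay":0,"az":0,"hand":58},{"x":0,"y":0,"z":-2.5,"ax":0,"ay":0,"az":0,"hand":58},{"x":0,"y":0,"z":-2.5,"ax":0,"ay":0,"az":0,"hand":58},{"x":0,"y":0,"z":-2.5,"ax":0,"ay":0,"az":0,"hand":58},{"x":0,"y":0,"z":-2.5,"ax":0,"ay":0,"az":0,"hand":58}]}}

```text
clock: 9.2
eef_pos: [393.4, -261.1, 150.4]
tcp_rot: [-3.141, 0.002, -0.001]
contact_force: [-0.2, -0.3, -0.3]
opening: 0.763
grasp_force: 34.1
```

```bash
python3 -c "
from h import *
for i in range(6):
    imaging.grab_frame('wrist') ; st()
wshot('w4')
tp=W((0,-90,0)); 
go(tp[0],tp[1],240,.146,flag='plate')
go(482.7-50,386.8,240,-.06,flag='crate')
"
```

```text
9.25 [ 393.4 -261.2  150.5] [-3.141e+00  1.000e-03 -1.000e-03] F [ 0.54 -0.39 -0.73] open 65.2 g 34.1 q [-0.59  0.22  2.03  0.    0.9   0.98]
9.3 [ 393.5 -261.2  150.6] [-3.141e+00  1.000e-03 -1.000e-03] F [ 0.29  0.03 -1.06] open 64.7 g 34.1 q [-0.59  0.22  2.03  0.    0.9   0.98]
9.35 [ 393.6 -261.3  150.7] [-3.141e+00  1.000e-03 -1.000e-03] F [ 0.51 -0.83  0.48] open 65.5 g 34.1 q [-0.59  0.22  2.03  0.    0.9   0.98]
9.4 [ 393.7 -261.3  150.8] [-3.141e+00  1.000e-03 -1.000e-03] F [-0.04  0.45 -0.01] open 65.2 g 34.1 q [-0.59  0.22  2.03 -0.    0.9   0.98]
9.45 [ 393.7 -261.4  150.9] [-3.141e+00  1.000e-03 -1.000e-03] F [ 0.2  -0.13  0.28] open 64.9 g 34.1 q [-0.59  0.22  2.03  0.    0.9   0.98]
9.5 [ 393.8 -261.4  151. ] [-3.141e+00  0.000e+00 -1.000e-03] F [ 0.    0.35 -0.27] open 64.9 g 34.1 q [-0.59  0.22  2.03 -0.    0.9   0.98]
9.55 [ 393.8 -261.4  151.1] [-3.141e+00  0.000e+00 -1.000e-03] F [ 0.88  0.25 -0.52] open 65.1 g 34.1 q [-0.59  0.22  2.03  0.    0.9   0.98]
plate xyz [4.261, -5.301, -1.778] a [-0.0, 0.0, -1.4] rows 7.0
crate xyz [0.767, -12.965, -1.775] a [-0.0, 0.0, 0.57] rows 13.1
```

The tub hefts at about -0.3 N, so C is empty and goes to the crate.

Request:
{"api": "drive_tool", "payload": {"plan": [{"x":0,"y":0,"z":-1,"ax":0,"ay":0,"az":0,"hand":58},{"x":0.4,"y":-6.5,"z":-1.8,"ax":0,"ay":0,"az":0,"hand":58},{"x":0.4,"y":-6.5,"z":-1.8,"ax":0,"ay":0,"az":0,"hand":58},{"x":0.4,"y":-6.5,"z":-1.8,"ax":0,"ay":0,"az":0,"hand":58},{"x":0.4,"y":-6.5,"z":-1.8,"ax":0,"ay":0,"az":0,"hand":58},{"x":0.4,"y":-6.5,"z":-1.8,"ax":0,"ay":0,"az":0,"hand":58},{"x":0.4,"y":-6.5,"z":-1.8,"ax":0,"ay":0,"az":0,"hand":58},{"x":0.4,"y":-6.5,"z":-1.8,"ax":0,"ay":0,"az":0,"hand":58}]}}

```text
clock: 10.35
eef_pos: [414.2, 66.5, 242.0]
tcp_rot: [-3.141, -0.001, 0.001]
contact_force: [0.4, -0.1, -0.9]
opening: 0.76
grasp_force: 34.1
```

Request:
{"api": "drive_tool", "payload": {"plan": [{"x":0.37,"y":-6.4,"z":0,"ax":0,"ay":0,"az":0.57,"hand":58},{"x":0.37,"y":-6.4,"z":0,"ax":0,"ay":0,"az":0.57,"hand":58},{"x":0.37,"y":-6.4,"z":0,"ax":0,"ay":0,"az":0.57,"hand":58},{"x":0.37,"y":-6.4,"z":0,"ax":0,"ay":0,"az":0.57,"hand":58},{"x":0.37,"y":-6.4,"z":0,"ax":0,"ay":0,"az":0.57,"hand":58},{"x":0.37,"y":-6.4,"z":0,"ax":0,"ay":0,"az":0.57,"hand":58},{"x":0.37,"y":-6.4,"z":0,"ax":0,"ay":0,"az":0.57,"hand":58},{"x":0.37,"y":-6.4,"z":0,"ax":0,"ay":0,"az":0.57,"hand":58}]}}

```text
clock: 11.15
eef_pos: [432.7, 386.4, 240.9]
tcp_rot: [-3.141, -0.0, -0.058]
contact_force: [0.3, 0.1, -0.6]
opening: 0.763
grasp_force: 34.1
```

```bash
python3 -c "
from h import *
for i in range(3):
    imaging.grab_frame('wrist') ; st()
go(432.8,389.8,39,-.06)
"
```

```text
11.2 [432.5 384.5 240.7] [ 3.141  0.    -0.058] F [-1.01 -0.18 -1.5 ] open 65.0 g 34.1 q [ 0.72  0.27  1.72 -0.    1.15  2.35]
11.25 [432.5 383.3 240.8] [ 3.141e+00  1.000e-03 -5.900e-02] F [ 0.07 -0.57 -0.42] open 64.9 g 34.1 q [ 0.72  0.27  1.73 -0.    1.15  2.35]
11.3 [432.6 382.7 240.9] [ 3.141e+00  1.000e-03 -6.000e-02] F [ 0.38  0.2  -1.31] open 65.5 g 34.1 q [ 0.72  0.27  1.73 -0.    1.15  2.35]
 xyz [-0.002, -0.147, 4.038] a [0.01, 0.01, -0.0] rows 4.0
```

Request:
{"api": "drive_tool", "payload": {"plan": [{"x":0,"y":-0.14,"z":1,"ax":0,"ay":0,"az":0,"hand":58},{"x":0,"y":-0.14,"z":2,"ax":0,"ay":0,"az":0,"hand":58},{"x":0,"y":-0.14,"z":3,"ax":0,"ay":0,"az":0,"hand":58},{"x":0,"y":-0.14,"z":3.5,"ax":0,"ay":0,"az":0,"hand":58},{"x":0,"y":-0.14,"z":3.8,"ax":0,"ay":0,"az":0,"hand":58},{"x":0,"y":-0.14,"z":4.04,"ax":0,"ay":0,"az":0,"hand":58},{"x":0,"y":-0.14,"z":4.04,"ax":0,"ay":0,"az":0,"hand":58},{"x":0,"y":-0.14,"z":4.04,"ax":0,"ay":0,"az":0,"hand":58}]}}

```text
clock: 12.1
eef_pos: [434.2, 390.9, 40.5]
tcp_rot: [-3.14, -0.001, -0.061]
contact_force: [0.5, 0.4, -0.1]
opening: 0.763
grasp_force: 34.1
```

Request:
{"api": "drive_tool", "payload": {"plan": [{"x":0,"y":0,"z":0,"ax":0,"ay":0,"az":0,"hand":82},{"x":0,"y":0,"z":0,"ax":0,"ay":0,"az":0,"hand":82},{"x":0,"y":0,"z":0,"ax":0,"ay":0,"az":0,"hand":82},{"x":0,"y":0,"z":0,"ax":0,"ay":0,"az":0,"hand":82},{"x":0,"y":0,"z":-1,"ax":0,"ay":0,"az":0,"hand":82},{"x":0,"y":0,"z":-2,"ax":0,"ay":0,"az":0,"hand":82},{"x":0,"y":0,"z":-4,"ax":0,"ay":0,"az":0,"hand":82},{"x":0,"y":0,"z":-5.6,"ax":0,"ay":0,"az":0,"hand":82}]}}

```text
clock: 12.9
eef_pos: [433.0, 390.3, 241.4]
tcp_rot: [3.142, -0.0, -0.06]
contact_force: [-0.1, 0.9, -0.5]
opening: 0.962
grasp_force: 0.0
```

```bash
python3 -c "
from h import *
wshot('w5'); lids('w5',70)
go(508.1,-263.6,300,0,flag='A')
"
```

```text
12.95 [436.  393.  250.2] [-3.133 -0.008 -0.061] F [2.26 1.48 6.93] open 81.7 g 0.0 q [0.73 0.27 1.71 0.   1.15 2.36]
w5 [431.6 392.3] 2839.5 1.1 [321. 176.]
A xyz [2.241, 13.012, -1.084] a [-0.08, -0.08, -0.58] rows 13.2
```

Request:
{"api": "drive_tool", "payload": {"plan": [{"x":1.1,"y":6.5,"z":0,"ax":0,"ay":0,"az":0,"hand":85},{"x":1.1,"y":6.5,"z":0,"ax":0,"ay":0,"az":0,"hand":85},{"x":1.1,"y":6.5,"z":0,"ax":0,"ay":0,"az":0,"hand":85},{"x":1.1,"y":6.5,"z":0,"ax":0,"ay":0,"az":0,"hand":85},{"x":1.1,"y":6.5,"z":0,"ax":0,"ay":0,"az":0,"hand":85},{"x":1.1,"y":6.5,"z":0,"ax":0,"ay":0,"az":0,"hand":85},{"x":1.1,"y":6.5,"z":0,"ax":0,"ay":0,"az":0,"hand":85},{"x":1.1,"y":6.5,"z":0,"ax":0,"ay":0,"az":0,"hand":85}]}}

```text
clock: 13.75
eef_pos: [468.6, 59.6, 239.3]
tcp_rot: [3.141, -0.0, -0.064]
contact_force: [0.4, 0.7, 0.3]
opening: 0.997
grasp_force: 0.0
```

Request:
{"api": "drive_tool", "payload": {"plan": [{"x":1.1,"y":6.5,"z":0,"ax":0,"ay":0,"az":-0.57,"hand":85},{"x":1.1,"y":6.5,"z":0,"ax":0,"ay":0,"az":-0.57,"hand":85},{"x":1.1,"y":6.5,"z":0,"ax":0,"ay":0,"az":-0.57,"hand":85},{"x":1.1,"y":6.5,"z":0,"ax":0,"ay":0,"az":-0.57,"hand":85},{"x":1.1,"y":6.5,"z":0,"ax":0,"ay":0,"az":-0.57,"hand":85},{"x":1.1,"y":6.5,"z":0,"ax":0,"ay":0,"az":-0.57,"hand":85},{"x":1.1,"y":6.5,"z":0,"ax":0,"ay":0,"az":-0.57,"hand":85},{"x":1.1,"y":6.5,"z":0,"ax":0,"ay":0,"az":-0.57,"hand":85}]}}

```text
clock: 14.55
eef_pos: [504.4, -267.8, 238.9]
tcp_rot: [3.141, -0.001, -0.004]
contact_force: [0.2, 0.2, -0.0]
opening: 0.994
grasp_force: 0.0
```

```bash
python3 -c "
from h import *
imaging.grab_frame('wrist');imaging.grab_frame('wrist')
wshot('w6'); L=lids('w6'); A=min(L,key=lambda q:np.hypot(*(q[0]-[508,-263])))[0]
go(A[0],A[1],27,0,flag='A')
"
```

```text
14.7 [ 503.7 -263.8  238.9] [-3.141e+00  1.000e-03 -1.000e-03] F [ 1.54 -0.56  0.07] open 84.9 g 0.0 q [-0.49  0.26  1.75  0.    1.14  1.09]
w6 [ 510.7 -264.8] 2791.5 1.4 [324. 167.]
w6 [ 575.7 -376.1] 2555.5 1.4 [428. 108.]
A xyz [0.142, 0.024, 4.238] a [-0.01, 0.01, -0.01] rows 4.2
```

Request:
{"api": "drive_tool", "payload": {"plan": [{"x":0.12,"y":0.02,"z":1,"ax":0,"ay":0,"az":0,"hand":85},{"x":0.12,"y":0.02,"z":2,"ax":0,"ay":0,"az":0,"hand":85},{"x":0.12,"y":0.02,"z":3,"ax":0,"ay":0,"az":0,"hand":85},{"x":0.12,"y":0.02,"z":4.2,"ax":0,"ay":0,"az":0,"hand":85},{"x":0.12,"y":0.02,"z":4.22,"ax":0,"ay":0,"az":0,"hand":85},{"x":0.12,"y":0.02,"z":4.22,"ax":0,"ay":0,"az":0,"hand":85}]}}

```text
clock: 15.3
eef_pos: [508.9, -264.2, 27.2]
tcp_rot: [-3.14, 0.003, 0.001]
contact_force: [-0.5, -0.7, 0.1]
opening: 1.001
grasp_force: 0.0
```

Request:
{"api": "drive_tool", "payload": {"plan": [{"x":0,"y":0,"z":0,"ax":0,"ay":0,"az":0,"hand":58},{"x":0,"y":0,"z":0,"ax":0,"ay":0,"az":0,"hand":58},{"x":0,"y":0,"z":0,"ax":0,"ay":0,"az":0,"hand":58},{"x":0,"y":0,"z":0,"ax":0,"ay":0,"az":0,"hand":58},{"x":0,"y":0,"z":0,"ax":0,"ay":0,"az":0,"hand":58},{"x":0,"y":0,"z":0,"ax":0,"ay":0,"az":0,"hand":58}]}}

```text
clock: 15.9
eef_pos: [511.7, -266.5, 31.1]
tcp_rot: [3.14, -0.004, -0.001]
contact_force: [0.8, 2.4, 7.8]
opening: 0.763
grasp_force: 34.5
```

Request:
{"api": "drive_tool", "payload": {"plan": [{"x":0,"y":0,"z":-1,"ax":0,"ay":0,"az":0,"hand":58},{"x":0,"y":0,"z":-2,"ax":0,"ay":0,"az":0,"hand":58},{"x":0,"y":0,"z":-3,"ax":0,"ay":0,"az":0,"hand":58},{"x":0,"y":0,"z":-4,"ax":0,"ay":0,"az":0,"hand":58},{"x":0,"y":0,"z":-4.2,"ax":0,"ay":0,"az":0,"hand":58},{"x":0,"y":0,"z":-4.2,"ax":0,"ay":0,"az":0,"hand":58},{"x":0,"y":0,"z":-4.2,"ax":0,"ay":0,"az":0,"hand":58},{"x":0,"y":0,"z":-4.2,"ax":0,"ay":0,"az":0,"hand":58}]}}

```text
clock: 16.7
eef_pos: [508.6, -265.3, 236.2]
tcp_rot: [-3.14, 0.003, -0.001]
contact_force: [0.5, 0.3, -2.8]
opening: 0.762
grasp_force: 37.0
```

```bash
python3 -c "
from h import *
F=[]
for i in range(6):
    imaging.grab_frame('wrist') ; F.append(monitor.sense()['contact_force'])
st(); print(np.mean(F,0),np.std(F,0))
for y in (0,-90,90):
    tp=W((0,y,0)); go(tp[0],tp[1],240,.146,flag='plate%d'%y)
go(482.7+50,386.8-3,240,-.06,flag='crate')
"
```

```text
17.0 [ 509.6 -265.8  237.5] [-3.141e+00  1.000e-03 -1.000e-03] F [ 0.89 -0.42 -3.58] open 65.2 g 37.0 q [-0.48  0.27  1.74  0.    1.14  1.09]
[ 0.18393624 -0.10821579 -3.07705045] [0.40404398 0.34904188 0.6460569 ]
plate0 xyz [1.682, -7.168, -0.048] a [-0.01, 0.01, -1.4] rows 7.4
plate-90 xyz [1.946, -5.387, -0.05] a [-0.01, 0.01, -1.4] rows 5.7
plate90 xyz [1.419, -8.949, -0.047] a [-0.01, 0.01, -1.4] rows 9.1
crate xyz [0.452, -12.993, -0.043] a [-0.01, 0.01, 0.57] rows 13.0
```

A hefts at -3.1 N, so it's full. It goes to the plate at y=+50.

Request:
{"api": "drive_tool", "payload": {"plan": [{"x":0.77,"y":-4.1,"z":0,"ax":0,"ay":0,"az":0,"hand":58},{"x":0.77,"y":-4.1,"z":0,"ax":0,"ay":0,"az":0,"hand":58},{"x":0.77,"y":-4.1,"z":0,"ax":0,"ay":0,"az":0,"hand":58},{"x":0.77,"y":-4.1,"z":0,"ax":0,"ay":0,"az":0,"hand":58},{"x":0.77,"y":-4.1,"z":0,"ax":0,"ay":0,"az":0,"hand":58}]}}

```text
clock: 17.5
eef_pos: [549.1, -56.5, 238.2]
tcp_rot: [-3.14, -0.0, 0.002]
contact_force: [-0.9, -1.0, -2.8]
opening: 0.76
grasp_force: 36.9
```

Request:
{"api": "drive_tool", "payload": {"plan": [{"x":0.77,"y":-4.06,"z":0,"ax":0,"ay":0,"az":-1.4,"hand":58},{"x":0.77,"y":-4.06,"z":0,"ax":0,"ay":0,"az":-1.4,"hand":58},{"x":0.77,"y":-4.06,"z":0,"ax":0,"ay":0,"az":-1.4,"hand":58},{"x":0.77,"y":-4.06,"z":0,"ax":0,"ay":0,"az":-1.4,"hand":58},{"x":0.77,"y":-4.06,"z":0,"ax":0,"ay":0,"az":-1.4,"hand":58},{"x":0.77,"y":-4.06,"z":0,"ax":0,"ay":0,"az":-1.4,"hand":58},{"x":0.77,"y":-4.06,"z":0,"ax":0,"ay":0,"az":-1.4,"hand":58},{"x":0.77,"y":-4.06,"z":0,"ax":0,"ay":0,"az":-1.4,"hand":58}]}}

```text
clock: 18.3
eef_pos: [587.0, 140.4, 238.2]
tcp_rot: [3.141, 0.001, 0.144]
contact_force: [0.8, -0.3, -2.6]
opening: 0.766
grasp_force: 36.9
```

```bash
python3 -c "
from h import *
for i in range(3): imaging.grab_frame('wrist')
st(); tp=W((0,50,0)); print(tp); go(tp[0],tp[1],87,.146)
wshot('w7'); im=cv2.resize(cv2.imread('pics/w7.png'),(800,500))
for P in [(-45,-135,55),(-45,135,55),(45,-135,55),(45,135,55),(-55,145,85),(-55,-145,85),(-165,145,55),(-165,-145,55)]:
    q=wproj('w7',W(P))[0]*1.25; cv2.circle(im,tuple(int(v) for v in q),4,(0,0,255),1)
cv2.imwrite('pics/w7b.png',im)
"
```

```text
18.45 [587.2 140.7 238.4] [ 3.141 -0.     0.144] F [-0.28  0.38 -2.74] open 64.9 g 36.9 q [ 0.23  0.31  1.67 -0.    1.15  1.66]
[586.72590684 141.96804594   0.        ]
 xyz [-0.005, -0.027, 3.028] a [0.0, -0.0, -0.02] rows 3.0
18.5 [587.2 140.9 238.4] [ 3.142 -0.     0.144] F [-0.16  0.35 -2.59] open 64.9 g 36.9 q [ 0.23  0.31  1.67 -0.    1.15  1.66]
```

View pics/w7b.png

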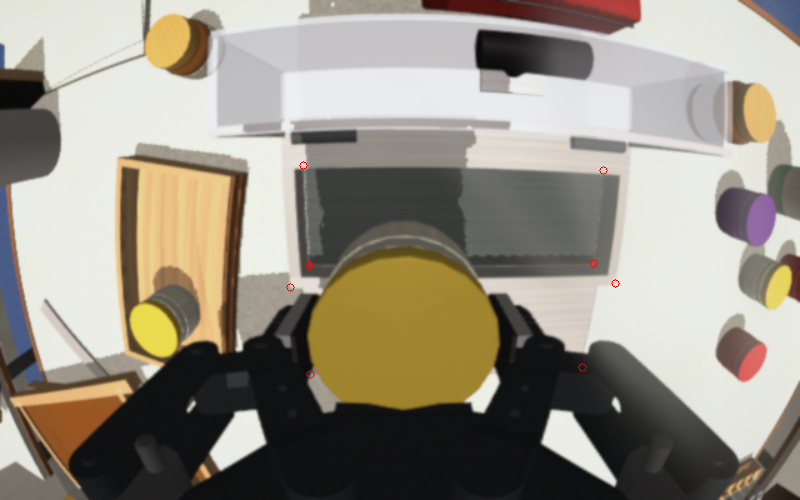

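The wrist view shows the plate recess between the circles, matching the fit, and the hood and jars are clear. C's tub stands in the crate at (160,320). Now I'll lower A.

Request:
{"api": "drive_tool", "payload": {"plan": [{"x":0,"y":-0.02,"z":1,"ax":0,"ay":0,"az":0,"hand":58},{"x":0,"y":-0.02,"z":2,"ax":0,"ay":0,"az":0,"hand":58},{"x":0,"y":-0.02,"z":2.5,"ax":0,"ay":0,"az":0,"hand":58},{"x":0,"y":-0.02,"z":2.8,"ax":0,"ay":0,"az":0,"hand":58},{"x":0,"y":-0.02,"z":3.02,"ax":0,"ay":0,"az":0,"hand":58},{"x":0,"y":-0.02,"z":3.02,"ax":0,"ay":0,"az":0,"hand":58},{"x":0,"y":-0.02,"z":3.02,"ax":0,"ay":0,"az":0,"hand":58}]}}

```text
clock: 19.2
eef_pos: [588.0, 143.1, 88.4]
tcp_rot: [-3.141, -0.002, 0.146]
contact_force: [-0.3, -0.5, -2.2]
opening: 0.759
grasp_force: 37.5
```

Request:
{"api": "drive_tool", "payload": {"plan": [{"x":0,"y":0,"z":0,"ax":0,"ay":0,"az":0,"hand":80},{"x":0,"y":0,"z":0,"ax":0,"ay":0,"az":0,"hand":80},{"x":0,"y":0,"z":0,"ax":0,"ay":0,"az":0,"hand":80},{"x":0,"y":0,"z":0,"ax":0,"ay":0,"az":0,"hand":80},{"x":0,"y":0,"z":-1,"ax":0,"ay":0,"az":0,"hand":80},{"x":0,"y":0,"z":-2,"ax":0,"ay":0,"az":0,"hand":80},{"x":0,"y":0,"z":-3.5,"ax":0,"ay":0,"az":0,"hand":80},{"x":0,"y":0,"z":-3.5,"ax":0,"ay":0,"az":0,"hand":80}]}}

```text
clock: 20.0
eef_pos: [588.6, 143.4, 267.4]
tcp_rot: [-3.141, -0.006, 0.146]
contact_force: [0.4, 0.4, -0.1]
opening: 0.937
grasp_force: 0.0
```

```bash
python3 -c "
from h import *
wshot('w8'); lids('w8',117); lids('w8',62)
go(540,-330,300,np.pi/2,flag='B+'); 
"
```

```text
20.05 [589.8 143.7 270.2] [-3.141 -0.01   0.146] F [ 1.23 -0.29  3.11] open 79.9 g 0.0 q [ 0.24  0.29  1.64 -0.    1.21  1.66]
w8 [457.9 356.2] 1115.5 3.9 [135. 257.]
w8 [ 597.7 -289.6] 404.5 6.5 [612. 226.]
w8 [426.  397.1] 1115.5 0.6 [135. 257.]
w8 [ 574.3 -376.4] 404.5 3.2 [612. 226.]
B+ xyz [-2.356, 9.227, -0.627] a [0.06, -0.08, -13.61] rows 9.5
```

```bash
python3 -c "
from h import *
i=pickle.load(open('pics/w8.pkl','rb')); s=monitor.sense(); R=Ro.from_euler('xyz',s['tcp_rot'])
print('cam in tool',R.inv().apply(-i['R'].T@i['t']-s['eef_pos']).round())
go(575,-376,290,.9)
im=cv2.imread('pics/w8.png');q=wproj('w8',W((0,50,117)))[0];print(q,im[int(q[1]),int(q[0])],cv2.cvtColor(im,cv2.COLOR_BGR2HSV)[int(q[1]),int(q[0])])
"
```

```text
cam in tool [  66.   -0. -140.]
 xyz [-1.799, 10.239, -0.423] a [0.03, -0.09, -7.2] rows 10.4
[324.5856123  182.44764711] [ 52 140 169] [ 23 177 169]
```

Request:
{"api": "drive_tool", "payload": {"plan": [{"x":-0.9,"y":5.1,"z":-0.4,"ax":0,"ay":0,"az":0,"hand":85},{"x":-0.9,"y":5.1,"z":-0.4,"ax":0,"ay":0,"az":0,"hand":85},{"x":-0.9,"y":5.1,"z":-0.4,"ax":0,"ay":0,"az":0,"hand":85},{"x":-0.9,"y":5.1,"z":-0.4,"ax":0,"ay":0,"az":0,"hand":85},{"x":-0.9,"y":5.1,"z":-0.4,"ax":0,"ay":0,"az":0,"hand":85},{"x":-0.9,"y":5.1,"z":-0.4,"ax":0,"ay":0,"az":0,"hand":85}]}}

```text
clock: 20.65
eef_pos: [579.2, -120.4, 282.6]
tcp_rot: [3.14, -0.0, 0.142]
contact_force: [-0.2, -0.0, -0.1]
opening: 0.994
grasp_force: 0.0
```

Request:
{"api": "drive_tool", "payload": {"plan": [{"x":-0.9,"y":5.1,"z":-0.4,"ax":0,"ay":0,"az":-7.2,"hand":85},{"x":-0.9,"y":5.1,"z":-0.4,"ax":0,"ay":0,"az":-7.2,"hand":85},{"x":-0.9,"y":5.1,"z":-0.4,"ax":0,"ay":0,"az":-7.2,"hand":85},{"x":-0.9,"y":5.1,"z":-0.4,"ax":0,"ay":0,"az":-7.2,"hand":85},{"x":-0.9,"y":5.1,"z":-0.4,"ax":0,"ay":0,"az":-7.2,"hand":85},{"x":-0.9,"y":5.1,"z":-0.4,"ax":0,"ay":0,"az":-7.2,"hand":85},{"x":-0.9,"y":5.1,"z":-0.4,"ax":0,"ay":0,"az":-7.2,"hand":85},{"x":-0.9,"y":5.1,"z":-0.4,"ax":0,"ay":0,"az":-7.2,"hand":85}]}}

```text
clock: 21.45
eef_pos: [572.0, -373.9, 301.7]
tcp_rot: [-3.14, -0.0, 0.898]
contact_force: [0.1, -0.6, 0.9]
opening: 0.991
grasp_force: 0.0
```

```bash
sed -i 's/(24,120,60)/(21,120,60)/' h.py; python3 -c "
from h import *
for i in range(3): imaging.grab_frame('wrist')
wshot('w9'); L=lids('w9'); A=min(L,key=lambda q:np.hypot(*(q[0]-[575,-376])))[0]
go(A[0],A[1],27,.9,flag='B')
print('A on plate, expected',W((0,50,0)));lids('w8',117)
"
```

```text
21.65 [ 572.4 -373.2  302.3] [-3.141 -0.     0.901] F [-0.48 -0.31 -0.06] open 85.3 g 0.0 q [-0.58  0.39  1.42  0.    1.33  0.09]
w9 [ 576.5 -376.5] 1953.0 1.4 [328. 164.]
B xyz [-0.002, 0.107, 5.506] a [-0.0, -0.0, 0.01] rows 5.5
A on plate, expected [586.72590684 141.96804594   0.        ]
w8 [462.4 356.9] 1295.0 2.4 [135. 256.]
w8 [ 597.5 -289.3] 427.0 6.2 [612. 226.]
w8 [587.  143.7] 3381.5 0.6 [323. 181.]
w8 [686.  343.9] 608.5 6.1 [149.  40.]
```

Request:
{"api": "drive_tool", "payload": {"plan": [{"x":0,"y":0.1,"z":1,"ax":0,"ay":0,"az":0,"hand":85},{"x":0,"y":0.1,"z":2,"ax":0,"ay":0,"az":0,"hand":85},{"x":0,"y":0.1,"z":3,"ax":0,"ay":0,"az":0,"hand":85},{"x":0,"y":0.1,"z":4,"ax":0,"ay":0,"az":0,"hand":85},{"x":0,"y":0.1,"z":5,"ax":0,"ay":0,"az":0,"hand":85},{"x":0,"y":0.1,"z":5.48,"ax":0,"ay":0,"az":0,"hand":85},{"x":0,"y":0.1,"z":5.48,"ax":0,"ay":0,"az":0,"hand":85},{"x":0,"y":0.1,"z":5.48,"ax":0,"ay":0,"az":0,"hand":85}]}}

```text
clock: 22.45
eef_pos: [576.6, -377.4, 29.0]
tcp_rot: [3.141, -0.0, 0.9]
contact_force: [0.1, 0.2, 0.8]
opening: 0.999
grasp_force: 0.0
```

Request:
{"api": "drive_tool", "payload": {"plan": [{"x":0,"y":0,"z":0,"ax":0,"ay":0,"az":0,"hand":58},{"x":0,"y":0,"z":0,"ax":0,"ay":0,"az":0,"hand":58},{"x":0,"y":0,"z":0,"ax":0,"ay":0,"az":0,"hand":58},{"x":0,"y":0,"z":0,"ax":0,"ay":0,"az":0,"hand":58},{"x":0,"y":0,"z":0,"ax":0,"ay":0,"az":0,"hand":58},{"x":0,"y":0,"z":0,"ax":0,"ay":0,"az":0,"hand":58}]}}

```text
clock: 23.05
eef_pos: [577.5, -378.5, 31.1]
tcp_rot: [3.138, -0.001, 0.9]
contact_force: [0.3, 2.0, 7.7]
opening: 0.763
grasp_force: 33.2
```

Request:
{"api": "drive_tool", "payload": {"plan": [{"x":0,"y":0,"z":-1,"ax":0,"ay":0,"az":0,"hand":58},{"x":0,"y":0,"z":-2,"ax":0,"ay":0,"az":0,"hand":58},{"x":0,"y":0,"z":-3,"ax":0,"ay":0,"az":0,"hand":58},{"x":0,"y":0,"z":-4,"ax":0,"ay":0,"az":0,"hand":58},{"x":0,"y":0,"z":-4.6,"ax":0,"ay":0,"az":0,"hand":58},{"x":0,"y":0,"z":-4.6,"ax":0,"ay":0,"az":0,"hand":58},{"x":0,"y":0,"z":-4.6,"ax":0,"ay":0,"az":0,"hand":58},{"x":0,"y":0,"z":-4.6,"ax":0,"ay":0,"az":0,"hand":58}]}}

```text
clock: 23.85
eef_pos: [574.9, -377.2, 256.4]
tcp_rot: [-3.139, 0.0, 0.9]
contact_force: [0.5, 0.1, -4.3]
opening: 0.76
grasp_force: 37.4
```

```bash
python3 -c "
from h import *
F=[]
for i in range(6):
    imaging.grab_frame('wrist') ; F.append(monitor.sense()['contact_force'])
st(); print(np.mean(F,0),np.std(F,0))
tp=W((0,-50,0)); go(tp[0],tp[1],255,.146,flag='plate')
go(482.7+50,386.8-3,255,-.06,flag='crate')
"
```

```text
24.15 [ 575.7 -377.6  257.2] [-3.14  0.    0.9 ] F [ 0.23 -0.06 -3.26] open 64.9 g 37.4 q [-0.58  0.43  1.46  0.    1.25  0.09]
[ 0.03291353 -0.00582091 -3.02950066] [0.41538941 1.04857285 0.18416633]
plate xyz [6.907, -4.831, 0.051] a [-0.01, 0.01, 7.2] rows 8.4
crate xyz [11.392, -10.143, 0.059] a [-0.01, 0.01, 9.16] rows 15.3
```

B hefts at -3.0 N, so it's full. It goes to the plate at y=-50.

Request:
{"api": "drive_tool", "payload": {"plan": [{"x":3.45,"y":-2.4,"z":0,"ax":0,"ay":0,"az":0,"hand":58},{"x":3.45,"y":-2.4,"z":0,"ax":0,"ay":0,"az":0,"hand":58},{"x":3.45,"y":-2.4,"z":0,"ax":0,"ay":0,"az":0,"hand":58},{"x":3.45,"y":-2.4,"z":0,"ax":0,"ay":0,"az":0,"hand":58},{"x":3.45,"y":-2.4,"z":0,"ax":0,"ay":0,"az":0,"hand":58}]}}

```text
clock: 24.65
eef_pos: [589.2, -163.4, 258.1]
tcp_rot: [-3.14, -0.001, 0.903]
contact_force: [-0.7, -0.6, -3.0]
opening: 0.766
grasp_force: 37.2
```

Request:
{"api": "drive_tool", "payload": {"plan": [{"x":3.45,"y":-2.42,"z":0,"ax":0,"ay":0,"az":7.2,"hand":58},{"x":3.45,"y":-2.42,"z":0,"ax":0,"ay":0,"az":7.2,"hand":58},{"x":3.45,"y":-2.42,"z":0,"ax":0,"ay":0,"az":7.2,"hand":58},{"x":3.45,"y":-2.42,"z":0,"ax":0,"ay":0,"az":7.2,"hand":58},{"x":3.45,"y":-2.42,"z":0,"ax":0,"ay":0,"az":7.2,"hand":58},{"x":3.45,"y":-2.42,"z":0,"ax":0,"ay":0,"az":7.2,"hand":58},{"x":3.45,"y":-2.42,"z":0,"ax":0,"ay":0,"az":7.2,"hand":58},{"x":3.45,"y":-2.42,"z":0,"ax":0,"ay":0,"az":7.2,"hand":58}]}}

```text
clock: 25.45
eef_pos: [601.8, 41.8, 258.1]
tcp_rot: [3.141, 0.0, 0.147]
contact_force: [-0.4, 0.6, -3.3]
opening: 0.762
grasp_force: 37.2
```

```bash
python3 -c "
from h import *
for i in range(3): imaging.grab_frame('wrist')
st(); tp=W((0,-50,0)); print(tp); go(tp[0],tp[1],87,.146)
"
```

```text
25.6 [601.8  41.5 258.2] [3.142 0.    0.146] F [-0.8   0.1  -3.25] open 65.3 g 37.2 q [ 0.07  0.3   1.65 -0.    1.19  1.49]
[601.27409316  43.03195406   0.        ]
 xyz [-0.005, -0.032, 3.424] a [0.0, 0.0, -0.0] rows 3.4
```

Request:
{"api": "drive_tool", "payload": {"plan": [{"x":0,"y":-0.02,"z":1,"ax":0,"ay":0,"az":0,"hand":58},{"x":0,"y":-0.02,"z":2,"ax":0,"ay":0,"az":0,"hand":58},{"x":0,"y":-0.02,"z":2.8,"ax":0,"ay":0,"az":0,"hand":58},{"x":0,"y":-0.02,"z":3.2,"ax":0,"ay":0,"az":0,"hand":58},{"x":0,"y":-0.02,"z":3.42,"ax":0,"ay":0,"az":0,"hand":58},{"x":0,"y":-0.02,"z":3.42,"ax":0,"ay":0,"az":0,"hand":58},{"x":0,"y":-0.02,"z":3.42,"ax":0,"ay":0,"az":0,"hand":58}]}}

```text
clock: 26.3
eef_pos: [602.4, 42.9, 88.0]
tcp_rot: [3.141, -0.001, 0.146]
contact_force: [0.1, 0.4, -3.3]
opening: 0.761
grasp_force: 38.5
```

Request:
{"api": "drive_tool", "payload": {"plan": [{"x":0,"y":0,"z":0,"ax":0,"ay":0,"az":0,"hand":80},{"x":0,"y":0,"z":0,"ax":0,"ay":0,"az":0,"hand":80},{"x":0,"y":0,"z":0,"ax":0,"ay":0,"az":0,"hand":80},{"x":0,"y":0,"z":0,"ax":0,"ay":0,"az":0,"hand":80},{"x":0,"y":0,"z":-1,"ax":0,"ay":0,"az":0,"hand":80},{"x":0,"y":0,"z":-2,"ax":0,"ay":0,"az":0,"hand":80},{"x":0,"y":0,"z":-3.5,"ax":0,"ay":0,"az":0,"hand":80},{"x":0,"y":0,"z":-4,"ax":0,"ay":0,"az":0,"hand":80}]}}

```text
clock: 27.1
eef_pos: [601.2, 43.2, 289.5]
tcp_rot: [3.142, -0.0, 0.146]
contact_force: [0.8, 0.3, 0.4]
opening: 0.936
grasp_force: 0.0
```

```bash
python3 -c "
from h import *
for i in range(2): imaging.grab_frame('wrist')
wshot('w10'); print(W((0,50,0)),W((0,-50,0)));lids('w10',117)
im=imaging.grab_frame('scene'); cv2.imwrite('pics/s3.png',im[:,:,::-1])
h=handle(1.65);print(h);go(h[0],h[1],h[2]+45,.146,flag='abovehandle');go(h[0],h[1],h[2]-24,.146)
"
```

```text
27.25 [603.6  43.4 291.6] [ 3.141 -0.008  0.146] F [-0.23 -0.74 -1.6 ] open 80.1 g 0.0 q [0.07 0.27 1.62 0.   1.25 1.49]
[586.72590684 141.96804594   0.        ] [601.27409316  43.03195406   0.        ]
w10 [438.4 325.8] 846.0 2.1 [111. 266.]
w10 [587.2 143. ] 2598.5 0.4 [232. 179.]
w10 [601.2  43.9] 2844.0 0.6 [322. 179.]
[704.81974795 108.79563399 235.14672269]
abovehandle xyz [2.221, -0.998, 0.181] a [0.0, -0.03, -0.0] rows 2.4
 xyz [2.217, -0.998, 1.561] a [0.0, -0.03, -0.0] rows 2.9
```

View pics/w10.png

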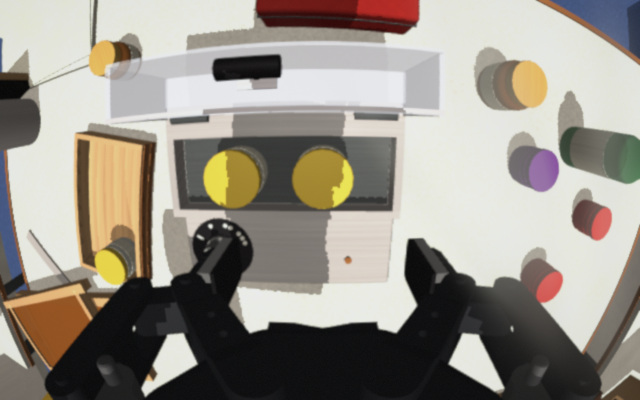

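The wrist view shows both full tubs on the plate at (232,179) and (322,179), and C in the crate at (112,266). No other yellow tubs are left. The hood handle is at (247,67), so I'll close the hood.

Request:
{"api": "drive_tool", "payload": {"plan": [{"x":2.2,"y":-1.0,"z":0,"ax":0,"ay":0,"az":0,"hand":70},{"x":2.2,"y":-1.0,"z":0,"ax":0,"ay":0,"az":0,"hand":70},{"x":2.2,"y":-1.0,"z":0,"ax":0,"ay":0,"az":0,"hand":70},{"x":2.2,"y":-1.0,"z":0,"ax":0,"ay":0,"az":0,"hand":70},{"x":2.2,"y":-1.0,"z":0.8,"ax":0,"ay":0,"az":0,"hand":70},{"x":2.2,"y":-1.0,"z":1.56,"ax":0,"ay":0,"az":0,"hand":70},{"x":2.2,"y":-1.0,"z":1.56,"ax":0,"ay":0,"az":0,"hand":70},{"x":2.2,"y":-1.0,"z":1.56,"ax":0,"ay":0,"az":0,"hand":70}]}}

```text
clock: 28.1
eef_pos: [702.0, 108.2, 208.5]
tcp_rot: [3.141, 0.003, 0.146]
contact_force: [-0.4, 0.4, 0.8]
opening: 0.824
grasp_force: 0.0
```

Request:
{"api": "drive_tool", "payload": {"plan": [{"x":0,"y":0,"z":0,"ax":0,"ay":0,"az":0,"hand":38},{"x":0,"y":0,"z":0,"ax":0,"ay":0,"az":0,"hand":38},{"x":0,"y":0,"z":0,"ax":0,"ay":0,"az":0,"hand":38},{"x":0,"y":0,"z":0,"ax":0,"ay":0,"az":0,"hand":38},{"x":0,"y":0,"z":0,"ax":0,"ay":0,"az":0,"hand":38},{"x":0,"y":0,"z":0,"ax":0,"ay":0,"az":0,"hand":38}]}}

```text
clock: 28.7
eef_pos: [704.5, 107.9, 211.9]
tcp_rot: [3.14, -0.004, 0.146]
contact_force: [0.3, -4.4, 6.8]
opening: 0.505
grasp_force: 31.4
```

```bash
python3 -c "
from h import *
st(); h0=handle(1.65)
for a in np.arange(1.55,-.06,-.1):
    d=handle(a)-h0; print(round(a,2),(-np.hypot(d[0],d[1])/50).round(2),(-d[2]/50).round(2))
"
```

```text
28.7 [704.5 107.9 211.9] [ 3.14  -0.004  0.146] F [ 0.3  -4.43  6.83] open 43.1 g 31.4 q [ 0.15  0.5   1.45 -0.    1.19  1.58]
1.55 -0.3 -0.07
1.45 -0.61 -0.11
1.35 -0.92 -0.11
1.25 -1.24 -0.09
1.15 -1.54 -0.04
1.05 -1.84 0.05
0.95 -2.13 0.16
0.85 -2.41 0.31
0.75 -2.67 0.48
0.65 -2.91 0.67
0.55 -3.14 0.89
0.45 -3.33 1.13
0.35 -3.51 1.39
0.25 -3.66 1.66
0.15 -3.78 1.95
0.05 -3.87 2.25
-0.05 -3.93 2.56
```

Request:
{"api": "drive_tool", "payload": {"plan": [{"x":-0.3,"y":0,"z":-0.12,"ax":0,"ay":0,"az":0,"hand":38},{"x":-0.61,"y":0,"z":-0.16,"ax":0,"ay":0,"az":0,"hand":38},{"x":-0.92,"y":0,"z":-0.16,"ax":0,"ay":0,"az":0,"hand":38},{"x":-1.24,"y":0,"z":-0.14,"ax":0,"ay":0,"az":0,"hand":38},{"x":-1.54,"y":0,"z":-0.09,"ax":0,"ay":0,"az":0,"hand":38},{"x":-1.84,"y":0,"z":0,"ax":0,"ay":0,"az":0,"hand":38},{"x":-2.13,"y":0,"z":0.11,"ax":0,"ay":0,"az":0,"hand":38},{"x":-2.41,"y":0,"z":0.26,"ax":0,"ay":0,"az":0,"hand":38}]}}

```text
clock: 29.5
eef_pos: [586.1, 91.0, 197.8]
tcp_rot: [3.141, -0.007, 0.146]
contact_force: [8.5, -3.1, -3.4]
opening: 0.507
grasp_force: 37.3
```

Request:
{"api": "drive_tool", "payload": {"plan": [{"x":-0.26,"y":0,"z":0.17,"ax":0,"ay":0,"az":0,"hand":38},{"x":-0.5,"y":0,"z":0.36,"ax":0,"ay":0,"az":0,"hand":38},{"x":-0.73,"y":0,"z":0.58,"ax":0,"ay":0,"az":0,"hand":38},{"x":-0.92,"y":0,"z":0.82,"ax":0,"ay":0,"az":0,"hand":38},{"x":-1.1,"y":0,"z":1.08,"ax":0,"ay":0,"az":0,"hand":38},{"x":-1.25,"y":0,"z":1.35,"ax":0,"ay":0,"az":0,"hand":38},{"x":-1.25,"y":0,"z":1.35,"ax":0,"ay":0,"az":0,"hand":38}]}}

```text
clock: 30.2
eef_pos: [523.0, 81.9, 128.8]
tcp_rot: [3.141, -0.003, 0.145]
contact_force: [4.8, -2.8, -4.6]
opening: 0.511
grasp_force: 37.4
```

```bash
python3 -c "
from h import *
st(); print(handle(.25),handle(0)); h=handle(0); go(h[0],h[1],h[2]-24,.146)
"
```

```text
30.2 [523.   81.9 128.8] [ 3.141e+00 -3.000e-03  1.450e-01] F [ 4.78 -2.77 -4.56] open 43.6 g 37.4 q [ 0.15  0.33  1.93 -0.    0.88  1.58]
[523.93199376  82.19675888 151.92017842] [511.88304375  80.42500535 115.        ]
 xyz [-0.228, -0.003, 0.756] a [0.0, -0.03, -0.0] rows 0.8
```

Request:
{"api": "drive_tool", "payload": {"plan": [{"x":-0.12,"y":0,"z":0.3,"ax":0,"ay":0,"az":0,"hand":38},{"x":-0.2,"y":0,"z":0.6,"ax":0,"ay":0,"az":0,"hand":38},{"x":-0.23,"y":0,"z":0.76,"ax":0,"ay":0,"az":0,"hand":38},{"x":-0.23,"y":0,"z":0.8,"ax":0,"ay":0,"az":0,"hand":38},{"x":-0.23,"y":0,"z":0.84,"ax":0,"ay":0,"az":0,"hand":38},{"x":-0.23,"y":0,"z":0.84,"ax":0,"ay":0,"az":0,"hand":38}]}}

```text
clock: 30.8
eef_pos: [513.4, 80.6, 92.4]
tcp_rot: [3.141, -0.005, 0.146]
contact_force: [-14.8, -5.9, 58.6]
opening: 0.511
grasp_force: 47.1
```

```bash
python3 -c "
from h import *
st()"
```

```text
30.8 [513.4  80.6  92.4] [ 3.141 -0.005  0.146] F [-14.77  -5.89  58.58] open 43.6 g 47.1 q [ 0.15  0.37  1.98 -0.    0.79  1.58]
```

Shut: the hood bottoms out with the handle at about z=115. I'll ease off, release and move to the dial.

Request:
{"api": "drive_tool", "payload": {"plan": [{"x":0,"y":0,"z":-0.07,"ax":0,"ay":0,"az":0,"hand":38},{"x":0,"y":0,"z":-0.07,"ax":0,"ay":0,"az":0,"hand":70},{"x":0,"y":0,"z":-0.07,"ax":0,"ay":0,"az":0,"hand":70},{"x":0,"y":0,"z":-0.07,"ax":0,"ay":0,"az":0,"hand":70},{"x":0,"y":0,"z":-0.07,"ax":0,"ay":0,"az":0,"hand":70},{"x":0,"y":0,"z":-1,"ax":0,"ay":0,"az":0,"hand":70},{"x":0,"y":0,"z":-2,"ax":0,"ay":0,"az":0,"hand":70},{"x":0,"y":0,"z":-3.2,"ax":0,"ay":0,"az":0,"hand":70}]}}

```text
clock: 31.6
eef_pos: [509.9, 80.4, 237.7]
tcp_rot: [-3.141, 0.002, 0.146]
contact_force: [1.1, -0.7, -0.1]
opening: 0.825
grasp_force: 0.0
```

```bash
python3 -c "
from h import *
d=W((-112,92,84)); print(d); imaging.grab_frame('wrist')
st(); yaw=.146+.35
go(d[0],d[1],160,yaw,flag='above dial'); go(d[0],d[1],84-19,yaw)
for n in ('scene','side'):
    im=imaging.grab_frame(n); cv2.imwrite('pics/%s4.png'%n,im[:,:,::-1])
s=cv2.imread('pics/side4.png'); cv2.imwrite('pics/c4.png',cv2.resize(s[120:320,200:466],None,fx=3,fy=3,interpolation=cv2.INTER_CUBIC))
"
```

```text
[469.80724569 167.22723584  84.        ]
31.65 [514.1  81.1 246.2] [-3.141 -0.009  0.146] F [3.36 0.37 6.54] open 70.0 g 0.0 q [0.15 0.17 1.84 0.   1.12 1.58]
above dial xyz [-0.641, -1.833, 1.719] a [0.01, -0.09, -3.34] rows 2.6
 xyz [-0.659, -1.833, 3.619] a [0.01, -0.09, -3.34] rows 4.1
```

View pics/c4.png

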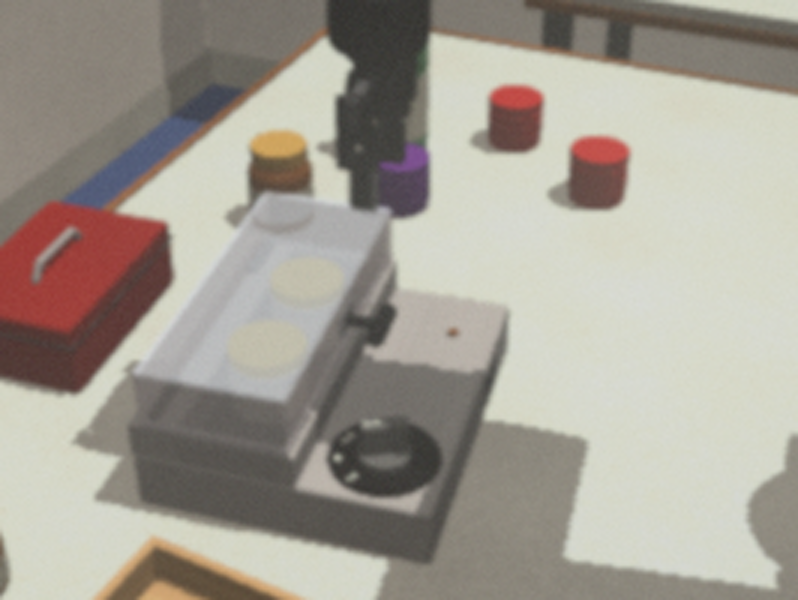

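The side crop shows the hood shut flat with both full tubs inside. Now for the dial.

Request:
{"api": "drive_tool", "payload": {"plan": [{"x":-0.65,"y":-1.83,"z":1,"ax":0,"ay":0,"az":-3.34,"hand":45},{"x":-0.65,"y":-1.83,"z":1,"ax":0,"ay":0,"az":-3.34,"hand":45},{"x":-0.65,"y":-1.83,"z":1,"ax":0,"ay":0,"az":-3.34,"hand":45},{"x":-0.65,"y":-1.83,"z":1.7,"ax":0,"ay":0,"az":-3.34,"hand":45},{"x":-0.65,"y":-1.83,"z":2.0,"ax":0,"ay":0,"az":-3.34,"hand":45},{"x":-0.65,"y":-1.83,"z":2.0,"ax":0,"ay":0,"az":-3.34,"hand":45},{"x":-0.65,"y":-1.83,"z":2.0,"ax":0,"ay":0,"az":-3.34,"hand":45}]}}

```text
clock: 32.45
eef_pos: [464.7, 166.0, 136.1]
tcp_rot: [-3.141, 0.002, 0.495]
contact_force: [0.5, 0.3, 0.4]
opening: 0.529
grasp_force: 0.0
```

```bash
python3 -c "
from h import *
imaging.grab_frame('wrist');wshot('w11'); print(wproj('w11',[W((-112,92,92)),W((-112,92,64))]))
d=W((-112,92,84));go(d[0],d[1],71,.496)
im=cv2.imread('pics/w11.png');cv2.imwrite('pics/w11b.png',cv2.resize(im[100:400,120:520],None,fx=2,fy=2))"
```

```text
32.55 [465.7 166.3 137.3] [ 3.142e+00 -1.000e-03  4.950e-01] F [ 0.1  -0.75  0.35] open 45.0 g 0.0 q [0.34 0.27 1.99 0.   0.88 1.42]
[[325.78745241 209.63862864]
 [325.46078184 197.49516368]]
 xyz [0.081, 0.022, 1.325] a [0.0, -0.01, -0.01] rows 1.3
```

View pics/w11b.png

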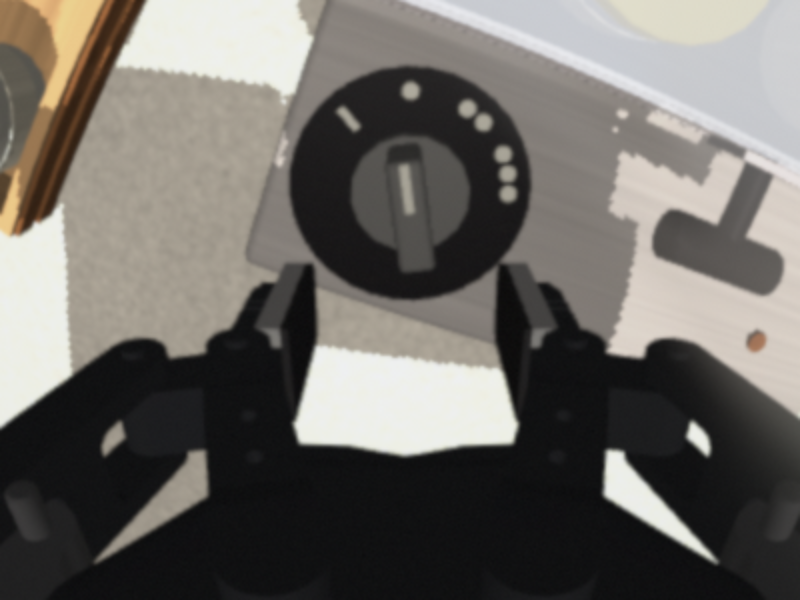

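The bar is nearly aligned with the tool axis, running from (405,155) to (418,265), with its pointer at the single dot. I'll descend, pinch it and turn it 0.7 rad clockwise.

Request:
{"api": "drive_tool", "payload": {"plan": [{"x":0.1,"y":0.02,"z":0.7,"ax":0,"ay":0,"az":0,"hand":45},{"x":0.1,"y":0.02,"z":1.3,"ax":0,"ay":0,"az":0,"hand":45},{"x":0.1,"y":0.02,"z":1.3,"ax":0,"ay":0,"az":0,"hand":5},{"x":0.1,"y":0.02,"z":1.3,"ax":0,"ay":0,"az":0,"hand":5},{"x":0.1,"y":0.02,"z":1.3,"ax":0,"ay":0,"az":0,"hand":5},{"x":0.1,"y":0.02,"z":1.3,"ax":0,"ay":0,"az":0,"hand":5},{"x":0.1,"y":0.02,"z":1.3,"ax":0,"ay":0,"az":0,"hand":5},{"x":0.1,"y":0.02,"z":1.3,"ax":0,"ay":0,"az":0,"hand":5}]}}

```text
clock: 33.35
eef_pos: [470.7, 167.5, 73.0]
tcp_rot: [3.141, -0.001, 0.496]
contact_force: [-0.5, -6.1, 1.7]
opening: 0.126
grasp_force: 34.8
```

```bash
python3 -c "
from h import *
st();print(monitor.sense()['wrist_torque'])"
```

```text
33.35 [470.7 167.5  73. ] [ 3.141e+00 -1.000e-03  4.960e-01] F [-0.46 -6.13  1.65] open 10.8 g 34.8 q [ 0.34  0.38  2.03 -0.    0.73  1.42]
[-0.89183217  0.05136556 -0.05133025]
```

Request:
{"api": "drive_tool", "payload": {"plan": [{"x":0,"y":0,"z":0,"ax":0,"ay":0,"az":1.2,"hand":5},{"x":0,"y":0,"z":0,"ax":0,"ay":0,"az":2.4,"hand":5},{"x":0,"y":0,"z":0,"ax":0,"ay":0,"az":3.6,"hand":5},{"x":0,"y":0,"z":0,"ax":0,"ay":0,"az":4.8,"hand":5},{"x":0,"y":0,"z":0,"ax":0,"ay":0,"az":6,"hand":5},{"x":0,"y":0,"z":0,"ax":0,"ay":0,"az":6.7,"hand":5},{"x":0,"y":0,"z":0,"ax":0,"ay":0,"az":6.7,"hand":5},{"x":0,"y":0,"z":0,"ax":0,"ay":0,"az":6.7,"hand":5}]}}

```text
clock: 34.15
eef_pos: [470.7, 167.6, 73.0]
tcp_rot: [-3.141, -0.001, -0.206]
contact_force: [0.1, -5.0, 0.9]
opening: 0.133
grasp_force: 34.7
```

```bash
python3 -c "
from h import *
st();print(monitor.sense()['wrist_torque'])"
```

```text
34.15 [470.7 167.6  73. ] [-3.141e+00 -1.000e-03 -2.060e-01] F [ 0.06 -4.97  0.92] open 11.4 g 34.7 q [ 0.34  0.38  2.03 -0.    0.73  2.12]
[-0.88578263  0.01683854 -0.08824317]
```

Request:
{"api": "drive_tool", "payload": {"plan": [{"x":0,"y":0,"z":0,"ax":0,"ay":0,"az":0,"hand":45},{"x":0,"y":0,"z":0,"ax":0,"ay":0,"az":0,"hand":45},{"x":0,"y":0,"z":0,"ax":0,"ay":0,"az":0,"hand":45},{"x":0,"y":0,"z":-1,"ax":0,"ay":0,"az":0,"hand":45},{"x":0,"y":0,"z":-2,"ax":0,"ay":0,"az":0,"hand":45},{"x":0,"y":0,"z":-3,"ax":0,"ay":0,"az":0,"hand":45},{"x":0,"y":0,"z":-3,"ax":0,"ay":0,"az":0,"hand":45},{"x":0,"y":0,"z":-3,"ax":0,"ay":0,"az":0,"hand":45}]}}

```text
clock: 34.95
eef_pos: [470.9, 168.2, 223.4]
tcp_rot: [-3.14, -0.003, -0.206]
contact_force: [-0.1, -0.4, -1.6]
opening: 0.527
grasp_force: 0.0
```

```bash
python3 -c "
from h import *
imaging.grab_frame('wrist')
wshot('w12');lids('w12',70);lids('w12',117);print(W((-112,92,92)),wproj('w12',W((-112,92,92))))
cv2.imwrite('pics/w12b.png',cv2.resize(cv2.imread('pics/w12.png'),(800,500)))"
```

```text
35.05 [469.4 167.6 221. ] [ 3.141e+00  1.000e-03 -2.060e-01] F [-0.48  0.46 -0.29] open 44.8 g 0.0 q [0.34 0.17 1.91 0.   1.07 2.12]
w12 [403.3 364.5] 1270.5 2.3 [171. 263.]
w12 [432.3 334.8] 1270.5 8.0 [171. 263.]
[469.80724569 167.22723584  92.        ] [[323.77825238 184.31827164]]
```

View pics/w12b.png

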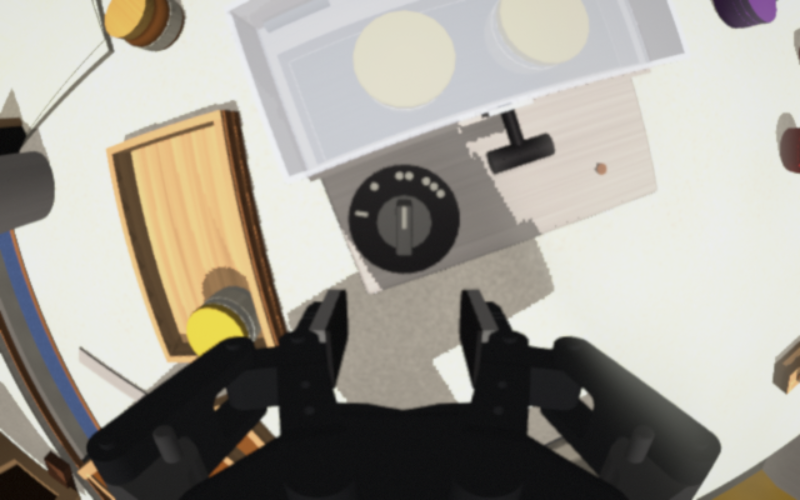

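The pointer stands at the two-dot mark at (404,176) and the hood is shut. One finger partly hides the crate tub, so I'll check its position numerically from an earlier frame and a clean scene view.

```bash
python3 -c "
from h import *
e=[432.5,390.5,70]; print('exp px w12',wproj('w12',e)*1.25,'w10',wproj('w10',e)); print('obs w12', wonz('w12',215/1.25,332/1.25,70)); lids('w10',70)
im=imaging.grab_frame('side'); cv2.imwrite('pics/side5.png',im[:,:,::-1])
h=cv2.cvtColor(im,cv2.COLOR_RGB2HSV); m=cv2.inRange(h,(21,120,60),(34,255,255)); print('side exp',proj('side',e))
n,l,s,c=cv2.connectedComponentsWithStats(m)
for i in range(1,n):
  if s[i,4]>80: print(s[i],c[i],onz('side',*c[i],68))
"
```

```text
exp px w12 [[182.92860725 310.13141049]] w10 [[ 95.90965711 246.33913891]]
obs w12 [405.54411904 363.38732183]
w10 [402.7 363.6] 846.0 1.9 [111. 266.]
w10 [575.7 155.5] 2598.5 4.5 [232. 179.]
w10 [592.   42.4] 2844.0 4.2 [322. 179.]
side exp [[298.61660529 341.48582609]]
[303 327  34  28 761] [318.5847569  340.29960578] [399.00819734 369.95157634]
```

The crate tub was knocked during the run. It is now about (-79, -27) mm from the crate's centre, inside the ±94 / ±44 limits, and two cameras agree on a lid height that fits it standing on the floor. I'll hand in.

```bash
python3 -c "
from h import *
st(); print(r.sign_off())"
```

```text
35.1 [469.2 167.5 220.5] [ 3.14e+00  2.00e-03 -2.06e-01] F [ 0.67 -0.31 -0.07] open 45.2 g 0.0 q [0.34 0.17 1.91 0.   1.07 2.12]
the job is handed in; nothing more can be done
None
```

I handed the job in at 35 s, and no verdict came back: both full tubs are on the warming plate, the one empty tub is in the crate (knocked about 4 cm during the run but still inside its limits), the hood is shut and the dial is at two dots.

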